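# Make a grinding jar ready for the ball mill and lock it with the snap hook

### The arm

A 6-joint arm with a two-finger parallel gripper is mounted at the origin on a cart in front of the work surface, level with it; the furniture and walls round the work are solid. World frame = base frame: x ahead of the robot, y to its left, z up, the work surface at z = 0. Lengths are in m, angles in rad, forces in N, time in s.
With the tool pointing down it reaches from about 0.15 to 0.775 m from the base axis. Payload 6.1 kg.
Tool frame: the origin (TCP) lies at the very end of the fingers, on their centre line; the grasp point (between the pads) lies 19 mm behind it (env.grasp_offset is the distance from the TCP to the grasp point, in m); z points along the fingers, y is the line along which they close (so a half turn about z gives the same grasp; the last joint's range is limited). The gripper opens to 85 mm and grips with 20 to 120 N. Pads are 22 mm wide; open, the fingers measure 114 mm over their backs; the gripper's body (76 mm by 85 mm) begins 54 mm behind the grasp point. The pads swing forward as they close: fully open they stand 13 mm farther back than shut.
Start: joints at [1.309, 0.126, -0.04, 1.405, 0, 1.571], TCP at [0.136, 0.507, 0.231] pointing down, gripper open.
Joint ranges: [-2.72, 2.72], [-0.95, 1.95], [-1.27, 1.35], [-1.78, 2.02], [-1.46, 1.47], [-3.14, 3.14]. Speed limits (rad/s): [2.39, 2.39, 3.01, 3.14, 3.14, 3.14].

### API

Orientations are given as a unit quaternion [w, x, y, z].
In Python, from station import env, eyes, nets gives the robot as it stands.
- The arm moves only by the shell command python3 -m creep 'ROWS' [FORCE]. ROWS is JSON, a list of rows, each an object of numbers: "ax", "ay", "az": the turn, a rotation vector about the tool's x, y, z in degrees; "dx", "dy", "dz": the shift along the tool's x, y, z in cm; "fingers": the finger opening in cm, from 0 to 8.54. A call has 1 to 20 rows; each row shifts and turns the commanded pose from where the row before left it, along the tool's axes as they then stand; what a row does not reach is not made up. A row lasts 1/10 s, in which the tool goes at most 50 mm and 8.59 degrees, less where a joint would pass 70% of its speed; a pose out of reach is approached as far as the arm can. A call with a gripper value outside its range is refused whole. The fingers move at their own pace and stop on an object; FORCE is the grip in N (left out, the last holds). Time passes only in rows, so rows that do not move let the fingers close. It gives the time, the measured TCP pose, the force, the opening and the grip force at its end, in the units of the state.
- env.state(): the state, without advancing time (a new reading comes with each control period).
- eyes.capture(name): name is "scene" or "top"; returns the picture (400x640x3 uint8, red, green, blue); there is no depth.
- eyes.camera_info(name): a dict with "mtx" (3x3 intrinsics, pixels), "k1" (the pictures are not rectified: a ray, as slopes to the right and down, at radius r is drawn at 1 + k1 r^2 times it, then the intrinsics apply), "camera_from_world" (4x4, takes a point from world to camera coordinates). Camera axes: x right, y down, z forward; pixel columns grow to the right and rows downward; lengths in m; the calibration is good to about 2 mm. A picture is of the moment at which its call begins. camera_info takes no time and is no camera call.
- env.close_job(): hands the job in; it is judged then, once.
Trained networks look in the newest picture that a camera, given by its name, has taken for a name from the list of things; names that differ only in an ending like _2 or _b are one class to them, and where a whole thing is asked for, a point or a joint stands for the part that bears it (a point fixed in the world has none). Each returns a list of dicts, best first, with "confidence" (0 to 1); they miss things now and then, are a little off and sometimes report something else, mostly with a low value. They report only what shows in the picture. A call takes as long as a camera call.
- nets.spot_in(camera, query): "rect" ([left, top, right, bottom] as shares, 0 to 1, of the picture: columns of its width, rows of its height, round what is visible of it).
- nets.masks_of(camera, query): "mask" (400x640 bool, what is visible of it) and "rect" ([left, top, right, bottom] as shares, 0 to 1, of the picture: columns of its width, rows of its height, round what is visible of it).
- nets.tip_of(camera, query): "at" ([column, row] as shares, 0 to 1, of the picture: columns of its width, rows of its height: a listed point, or the origin of a listed thing).
The state is a dict: "time_s": time; "q": joint angles; "joint_vel": joint speeds; "effort": joint torques, N m; "ee_pos": TCP position; "ee_rot": TCP orientation; "force": force on the tool from outside, world axes, zero at the start; "wrist_torque": the same for the moment, N m; "grip_width": finger opening in m; "gripper_force": force on a finger pad.
Only numpy, scipy, OpenCV 4.12 (cv2) and the standard library are available. Lean on these libraries where they do the work, as an engineer would, in place of code of your own. Each camera call takes 0.05 s, during which the arm holds its last target. There are 200 camera calls.

### The job

Get the ball-mill jar ready for its next run: take the jar brush from its pot, scrub the empty jar with two full strokes from the mouth down to the floor and up again, and stand the brush back upright in its pot. Then put every grinding ball from the rack into the jar, letting go low in the mouth rather than dropping from high up, set the lid fully home on the jar, and swing the hold-down bar over it and press it down until the sprung gate of its snap hook is forced open by the eye bolt and snaps shut again under the ring. Leave everything else on the bench where it stands.

Things in the scene. Friction and masses are not known exactly. Their poses are not given: they have to be found in the camera images.
- jar_floor (a point): Centre of the inner floor of the open steel grinding jar (outside 88 mm, inside 74 mm across, 60 mm deep), fixed on the grey base plate of the jar clamp (245 x 130 x 12 mm, fixed). 20 mm above the bench. Axes of all points fixed on the clamp: x level from the eye bolt (front, towards the robot) to the hinge (back), z up.
- jar_rim (a point): Centre of the jar's mouth, level with its rim, 60 mm above jar_floor, 80 mm above the bench. Same axes as jar_floor. A ball let go exactly on top of another may balance there, so let go a little off-centre.
- eye_ring (a point): Centre of the wire at the top of the eye bolt's ring in front of the jar: 65 mm from the jar's axis along clamp -x, 106 mm above the bench, fixed. The ring stands upright in the clamp's y-z plane, wire 7 mm, 41 mm outside. The snap hook comes down over this top wire.
- bar_hinge (a point): Middle of the hold-down bar's hinge pin behind the jar: 80 mm from the jar's axis along clamp +x, 95 mm above the bench; the pin lies along clamp y. Fixed.
- hold_bar (a joint): Angle of the dark steel hold-down bar, rad: 0 = fully down, level over the jar; 1.80 = open stop, upright behind the jar. Starts at 1.62 to 1.80. Its stiff hinge (0.16 N m) keeps it where it is left. Its rubber pad ends 1.5 mm above the lid's knob. The gate resists the last 0.2 rad (3 to 10 N at the handle) and shuts only within about 0.02 rad of 0: press fully down.
- handle_left (a point): On the axis of the bar's black round cross handle (13 mm thick, 128 mm long, level along clamp y), 42 mm to the clamp's +y side of the bar. Grip or straddle it here, fingers closing along clamp x; it turns between them as the bar swings. With bar angle q: clamp x = hinge x - 0.172 cos q + 0.035 sin q, z = hinge z + 0.172 sin q + 0.035 cos q.
- handle_right (a point): The same point on the clamp's -y side of the handle. The bar itself (14 mm wide) leaves the handle at its middle towards the hinge.
- hook_throat (a point): On the snap hook under the bar's free end, between its two steel legs: meets eye_ring when the bar is fully down. The hook's mouth looks down and is closed by the gate.
- snap_gate (a joint): Angle of the snap hook's sprung gate, a 20 mm bar closing the hook's mouth, rad: 0 = shut, positive = pushed up into the hook (at most 1.1). The spring (0.06 N m when shut, about 0.1 when pushed aside) always shuts it; it opens to about 0.8 as the eye bolt's wire passes, then springs back to 0. It can not open outwards.
- lid_knob (a point): Centre of the jar lid's black knob (24 mm across, 30 mm tall). Lid 0.22 kg: steel plate 88 mm across, 7.5 mm thick, under it a spigot 68 mm across, 7 mm deep, that drops into the jar's mouth. Knob centre to plate top 16 mm, to plate underside 23.5 mm, to spigot bottom 30.5 mm. Starts on the bench on its spigot, knob up. z along the knob.
- lid_seat (a point): Centre of the underside of the lid's plate, 23.5 mm below lid_knob: meets jar_rim when the lid is fully home.
- brush_grip (a point): In the jar brush's round wooden handle (15 mm thick, 115 to 209 mm above its lower end), 180 mm above the flat lower end of the white bristle head (51 mm across, 57 mm tall, stiff). 0.08 kg, 209 mm long. Stands upright on its head in its pot. z up along the handle.
- brush_tip (a point): Centre of the flat lower end of the brush's bristle head, 180 mm below brush_grip along the brush.
- pot_floor (a point): Centre of the inner floor of the white brush pot (fixed; inside 66 mm across, rim 60 mm above the bench); 10 mm above the bench.
- ball_0: Grinding ball 1: plain steel, 25 mm across, 0.065 kg, origin at its centre. Starts in a seat of the ball rack, centre about 27 mm above the bench. Three to five of the six balls are present.
- ball_1: Grinding ball 2: plain steel, 25 mm across, 0.065 kg, origin at its centre. Starts in a seat of the ball rack, centre about 27 mm above the bench. Three to five of the six balls are present.
- ball_2: Grinding ball 3: plain steel, 25 mm across, 0.065 kg, origin at its centre. Starts in a seat of the ball rack, centre about 27 mm above the bench. Three to five of the six balls are present.
- ball_3: Grinding ball 4: plain steel, 25 mm across, 0.065 kg, origin at its centre. Starts in a seat of the ball rack, centre about 27 mm above the bench. Three to five of the six balls are present.
- ball_4: Grinding ball 5: plain steel, 25 mm across, 0.065 kg, origin at its centre. Starts in a seat of the ball rack, centre about 27 mm above the bench. Three to five of the six balls are present.
- ball_5: Grinding ball 6: plain steel, 25 mm across, 0.065 kg, origin at its centre. Starts in a seat of the ball rack, centre about 27 mm above the bench. Three to five of the six balls are present.
- ball_rack: Wooden ball rack, fixed, 125 x 150 x 18 mm, six shallow seats 60 mm apart along its x and 45 mm along its y. Origin at the centre of its underside.
- lab_timer: Bystander: small white timer, 62 x 66 x 19 mm, behind the work. Leave alone.
- balance_brush: Bystander: small flat brush lying on the bench, 144 mm long; not the jar brush. Leave alone.
- beaker_50: Bystander: small glass beaker, 59 mm tall. Leave alone.

How it is judged:
By the outcome, as a careful person would: the job done as asked, in the order asked, and still so for the second after the job is handed in, with the robot touching nothing.
Of ball_0, ball_1, ball_2, ball_3, ball_4, ball_5 only 3 to 5 are there at a start; the rules pass over those that are not, and their reading is None.
At some moment in a run one of jar_lid may be knocked a few centimetres aside while the robot is not near it.
It also fails if it takes over 210 s, if anything falls off the work surface, if the arm or the gripper's body presses on something with over 40 N, if the wrist force passes 120 N, or if a joint passes its speed limit or range.

## Working session

There is one attempt and no reset: what is moved stays moved. The work goes in short steps, Python scripts to look and compute and a shell command to move; the robot and the scene stay as the last step left them, time stands still between calls to the robot, and variables do not carry over. Pictures are saved under pics/ and viewed, at most 14 in all, crops included, and the job is handed in when it is done.

```bash
ls; mkdir -p pics; python3 - <<'E'
from station import env, eyes, nets
import cv2
print(env.state())
for c in("scene","top"):
    im=eyes.capture(c); cv2.imwrite(f"pics/{c}0.png",im[:,:,::-1]); i=eyes.camera_info(c); print(c,i)
E
```

```text
pics
{'time_s': 0.0, 'q': array([ 1.30898215e+00,  1.26400356e-01, -4.06050281e-02,  1.40541802e+00,
        3.45464374e-06,  1.57077502e+00]), 'joint_vel': array([-1.83389114e-03,  7.25793957e-04, -6.89787745e-05, -7.25886508e-04,
        8.58918743e-04, -1.66058324e-03]), 'effort': array([-1.24720045e-03, -4.35920084e+01,  3.52920628e+01,  1.75692304e-02,
        5.46765534e-05,  3.74458310e-06]), 'ee_pos': array([0.13577959, 0.50671032, 0.23051917]), 'ee_rot': array([-1.07915032e-04,  1.30522917e-01,  9.91444959e-01, -8.06350046e-04]), 'force': array([ 0.00812038, -0.09566931, -0.10365308]), 'wrist_torque': array([ 0.03090108,  0.01490015, -0.0274139 ]), 'gripper_force': 0.0, 'grip_width': 0.08545682700755407}
scene {'mtx': array([[422.62191768,   0.        , 319.12189402],
       [  0.        , 422.62191768, 195.8171012 ],
       [  0.        ,   0.        ,   1.        ]]), 'k1': -0.08948606290403106, 'camera_from_world': array([[ 0.53413419, -0.84539615,  0.00245217, -0.31101376],
       [-0.65487592, -0.41559149, -0.63120618,  0.4471544 ],
       [ 0.53463837,  0.33554294, -0.77561121,  0.93336918],
       [ 0.        ,  0.        ,  0.        ,  1.        ]])}
top {'mtx': array([[445.7906102 ,   0.        , 323.27658425],
       [  0.        , 445.7906102 , 200.78827987],
       [  0.        ,   0.        ,   1.        ]]), 'k1': -0.11238244850386085, 'camera_from_world': array([[-0.01564456, -0.99987288,  0.00307815, -0.00150753],
       [-0.9839609 ,  0.01484834, -0.17776523,  0.58851375],
       [ 0.17769693, -0.00580984, -0.98406811,  1.18668177],
       [ 0.        ,  0.        ,  0.        ,  1.        ]])}
```

View pics/scene0.png

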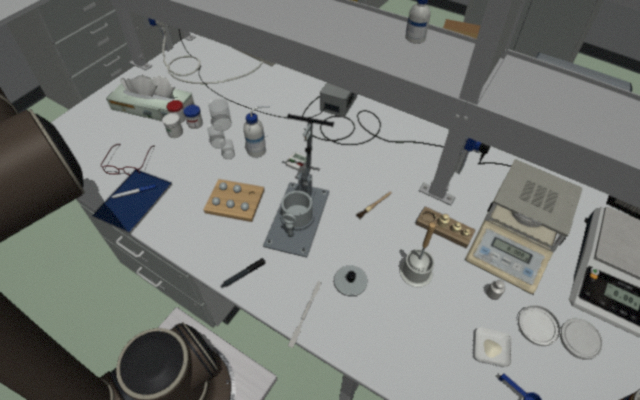

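View pics/top0.png

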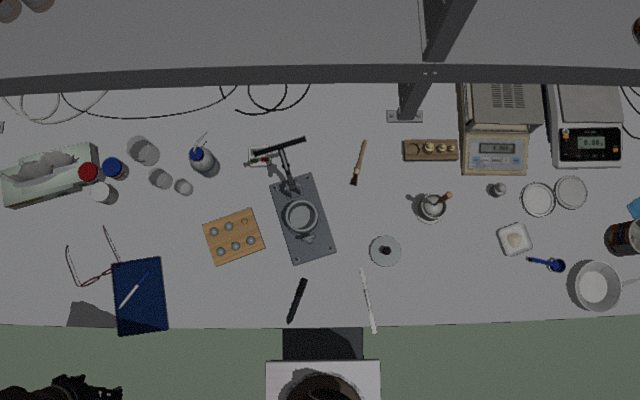

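```bash
cat > h.py <<'E'
from station import env, eyes, nets
import numpy as np, cv2
from scipy.optimize import least_squares
I={c:eyes.camera_info(c) for c in("scene","top")}
def proj(c,p):
    i=I[c]; q=i["camera_from_world"]@np.r_[p,1]; s=q[:2]/q[2]; s=s*(1+i["k1"]*(s@s)); return i["mtx"][:2,:2]@s+i["mtx"][:2,2]
def onz(c,uv,z):
    return least_squares(lambda a:proj(c,np.r_[a,z])-uv,[.4,0]).x
def tri(uvs):
    r=least_squares(lambda p:np.concatenate([proj(c,p)-uv for c,uv in uvs.items()]),[.4,0,.05]); return r.x,np.abs(r.fun).max()
def tip(c,n,k=1):
    return [(np.array(d["at"])*[640,400],round(d["confidence"],2)) for d in nets.tip_of(c,n)[:k]]
E
python3 - <<'E'
from h import *
Z=dict(jar_floor=.02,jar_rim=.08,eye_ring=.106,bar_hinge=.095,handle_left=None,handle_right=None,lid_knob=None,brush_grip=.19,pot_floor=.01,ball_rack=0)
np.set_printoptions(precision=4,suppress=True)
for n,z in Z.items():
    u={}
    for c in("top","scene"):
        t=tip(c,n)
        if t: u[c]=t[0][0]; print(n,c,t[0], onz(c,t[0][0],z) if z is not None else '')
    if len(u)==2: print("   tri",*tri(u))
for c in("top","scene"):
    for uv,f in tip(c,"ball_0",8): print(c,uv,f,onz(c,uv,.027))
E
```

```text
jar_floor top (array([300.096, 219.08 ]), 0.76) [0.5426 0.0558]
jar_floor scene (array([296. , 214.2]), 0.65) [0.5459 0.0566]
   tri [0.5425 0.055  0.0249] 0.27026219370588933
jar_rim top (array([300.928, 212.2  ]), 0.97) [0.553  0.0506]
jar_rim scene (array([296.704, 200.2  ]), 0.58) [0.5518 0.0553]
   tri [0.551  0.052  0.0837] 0.7968508653770527
eye_ring top (array([305.216, 235.08 ]), 0.59) [0.4881 0.0386]
eye_ring scene (array([288.704, 215.8  ]), 0.62) [0.4801 0.031 ]
   tri [0.4899 0.0391 0.0889] 0.04321319353988429
bar_hinge top (array([292.672, 186.2  ]), 0.9) [0.6221 0.0717]
bar_hinge scene (array([305.088, 178.68 ]), 0.73) [0.6207 0.0723]
   tri [0.6218 0.0723 0.0941] 0.24538472020742574
handle_left top (array([260.608, 148.6  ]), 0.71) 
handle_left scene (array([293.632, 116.2  ]), 0.93) 
   tri [0.678  0.1393 0.2567] 1.1902048836238919
handle_right top (array([297.088, 142.92 ]), 0.8) 
handle_right scene (array([296.704, 201.4  ]), 0.18) 
   tri [ 0.7899  0.1302 -0.2055] 22.4974394829988
lid_knob top (array([387.968, 248.6  ]), 0.84) 
lid_knob scene (array([352.384, 277.
[... 350 characters left out ...]
, 272.2 ]), 0.68) [ 0.5607 -0.3136]
   tri [ 0.5788 -0.3167 -0.0121] 2.3141026316770876
ball_rack top (array([235.008, 237.2  ]), 0.9) [0.4955 0.2442]
ball_rack scene (array([235.072, 203.4  ]), 0.83) [0.4922 0.245 ]
   tri [ 0.4949  0.2458 -0.0031] 0.5077366034792306
top [217.792 251.2  ] 0.59 [0.454 0.287]
top [230.08 226.92] 0.59 [0.5221 0.2535]
top [250.688 239.52 ] 0.58 [0.4858 0.1946]
top [232.32 247.8 ] 0.49 [0.4631 0.2461]
top [217.28 228.52] 0.37 [0.518  0.2899]
scene [243.008 205.28 ] 0.53 [0.485  0.2036]
scene [225.216 185.4  ] 0.53 [0.5161 0.2985]
scene [239.808 187.08 ] 0.51 [0.5349 0.2562]
scene [230.016 203.12 ] 0.39 [0.4707 0.2413]
scene [213.696 198.68 ] 0.39 [0.4573 0.2937]
```

The top view shows the rack at about (233,237) with 5 balls, the jar at (300,216), the lid at (386,250), the brush and pot at (432,207) and the bar upright. Next I'll zoom in to check the points from the networks.

```bash
python3 - <<'E'
from h import *
t=eyes.capture("top"); s=eyes.capture("scene")
def z(im,x,y,w,h,k): return cv2.resize(im[y:y+h,x:x+w],None,fx=k,fy=k,interpolation=cv2.INTER_CUBIC)
a=z(t,195,130,150,140,4)[:,:,::-1]  # clamp+rack
cv2.imwrite("pics/a.png",a)
b=np.hstack([z(t,360,170,100,100,4),z(s,330,200,110,110,4)[:400]])[:,:,::-1]
cv2.imwrite("pics/b.png",b)
np.set_printoptions(precision=4,suppress=True)
m=nets.masks_of("top","ball_rack")[0]["mask"].astype(np.uint8)
print(cv2.minAreaRect(cv2.findNonZero(m)), )
bx=cv2.boxPoints(cv2.minAreaRect(cv2.findNonZero(m))); print([onz("top",p,.018) for p in bx])
for n in("brush_grip","brush_tip","lid_knob","lid_seat"):
  for c in("top","scene"):
    d=nets.masks_of(c,n)[:1]
    if d:
        yx=np.argwhere(d[0]["mask"]); print(n,c,d[0]["confidence"],yx.mean(0)[::-1],yx.min(0)[::-1],yx.max(0)[::-1])
E
```

```text
((232.8612823486328, 236.12547302246094), (44.525699615478516, 53.34748458862305), 69.67686462402344)
[array([0.5312, 0.342 ]), array([0.5827, 0.1987]), array([0.4629, 0.1536]), array([0.4124, 0.2946])]
brush_grip top 0.71 [435.4442 203.1013] [423 191] [452 215]
brush_grip scene 0.97 [422.6282 251.5696] [409 222] [436 271]
brush_tip top 0.64 [434.8482 203.7534] [423 192] [451 216]
brush_tip scene 0.71 [422.0228 252.2262] [408 222] [435 272]
lid_knob top 0.67 [384.6422 251.2258] [370 237] [399 266]
lid_knob scene 0.59 [350.1846 280.2701] [334 265] [366 296]
lid_seat top 0.75 [385.1472 250.7891] [370 236] [400 266]
lid_seat scene 0.93 [350.375  280.5867] [335 265] [366 296]
```

View pics/a.png

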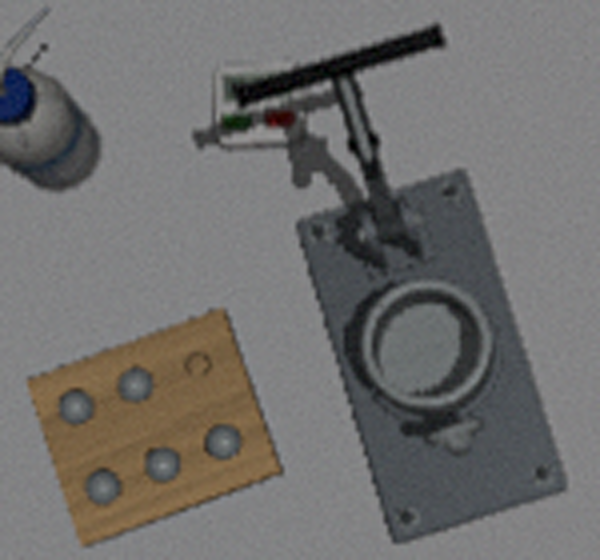

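View pics/b.png

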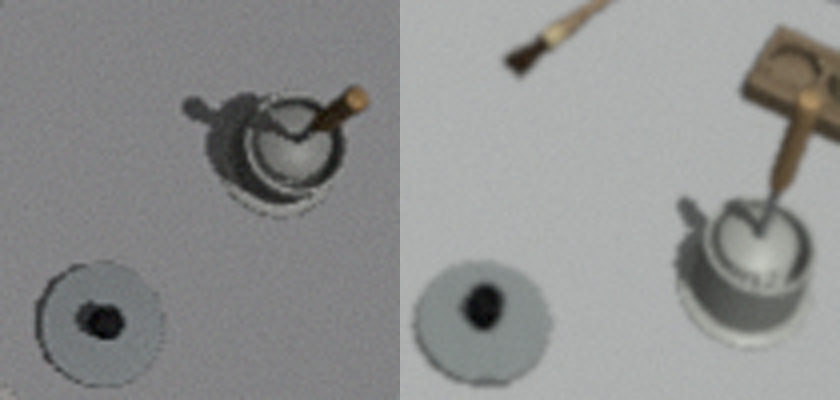

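The rack holds 5 balls, with the back right seat empty. The pot rim is at top (433.7,205.5), the brush end at top (449.3,194.5) and the lid disc at top (385.2,251.2). I'll fit positions from these.

```bash
python3 - <<'E'
from h import *
np.set_printoptions(precision=4,suppress=True)
A=lambda x,y:(x/4+195,y/4+130)
pc=np.array([onz("top",A(*p),.012) for p in((302,218),(466,170),(566,488),(396,543))]); print("plate",pc,pc.mean(0))
d=(pc[0]+pc[1]-pc[2]-pc[3])/2; print(np.degrees(np.arctan2(d[1],d[0])),np.linalg.norm(d))
d=pc[0]+pc[3]-pc[1]-pc[2];print(np.degrees(np.arctan2(-d[0],d[1])))
print("rim",onz("top",A(426,345),.08))
B=[(0.03,.045),(.03,0),(-.03,.045),(-.03,0),(-.03,-.045)]
obs=[A(*p) for p in((76,406),(135,384),(103,486),(162,464),(222,441))]
def pos(v): c,s=np.cos(v[2]),np.sin(v[2]); return [np.r_[v[0]+c*x-s*y,v[1]+s*x+c*y,.027] for x,y in B]
r=least_squares(lambda v:np.concatenate([proj("top",p)-o for p,o in zip(pos(v),obs)]),[.49,.245,.3]); print("rack",r.x,np.degrees(r.x[2]),np.abs(r.fun).max())
print(np.array(pos(r.x)), [proj("scene",p) for p in pos(r.x)])
print("hl",[onz("top",A(*p),.265) for p in((238,95),(443,36))])
print("pot",onz("top",(433.7,205.5),.06),onz("scene",(419.2,261.2),.06))
print("brush top",onz("top",(449.3,194.5),.219),onz("scene",(433,224.3),.219))
print("lid",onz("top",(385.2,251.2),.0145),onz("scene",(350.8,280.8),.0145),"knob",onz("top",(385.7,250.2),.03),onz("scene",(351,275.8),.03))
E
```

```text
plate [[ 0.646   0.1413]
 [ 0.6799  0.0221]
 [ 0.4485 -0.0458]
 [ 0.4118  0.0743]] [0.5465 0.048 ]
16.161562476550166 0.2423861071971596
16.446706317648296
rim [0.5419 0.0491]
rack [0.4966 0.247  0.3459] 19.821281015658922 0.19481168063526866
[[0.5095 0.2995 0.027 ]
 [0.5248 0.2572 0.027 ]
 [0.4531 0.2792 0.027 ]
 [0.4683 0.2369 0.027 ]
 [0.4836 0.1945 0.027 ]] [array([223.5551, 186.6378]), array([237.4469, 189.0851]), array([216.4305, 201.6667]), array([230.6767, 204.2788]), array([245.1188, 206.9212])]
hl [array([0.6648, 0.1505]), array([0.6989, 0.0298])]
pot [ 0.5692 -0.3172] [ 0.5671 -0.3153]
brush top [ 0.5693 -0.3163] [ 0.5719 -0.3152]
lid [ 0.4482 -0.1832] [ 0.4464 -0.1836] knob [ 0.45   -0.1825] [ 0.4517 -0.1801]
```

```bash
cat >> h.py <<'E'
def circ(p,r,z): return [np.r_[p[0]+r*np.cos(t),p[1]+r*np.sin(t),z] for t in np.linspace(0,2*np.pi,60)]
def over(im,c,x,y,w,h,k,curves):
    o=cv2.resize(im[y:y+h,x:x+w],None,fx=k,fy=k,interpolation=cv2.INTER_CUBIC)[:,:,::-1].copy()
    for cu in curves:
        q=np.array([(proj(c,p)+.5-[x,y])*k for p in cu]).round().astype(np.int32); cv2.polylines(o,[q],False,(0,0,255),1)
    return o
def go(x,y,z,ang=None):
    """cm and degrees to type, from the measured pose; ang = world angle of tool y (deg, mod 180)"""
    from scipy.spatial.transform import Rotation as R
    s=env.state(); q=s["ee_rot"]; M=R.from_quat([q[1],q[2],q[3],q[0]]).as_matrix()
    d=M.T@(np.array([x,y,z])-s["ee_pos"])*100
    a=np.degrees(np.arctan2(M[1,1],M[0,1])); t=None
    if ang is not None: t=-((ang-a+90)%180-90)
    print("tool d cm",d.round(2),"| now y-angle",round(a,1),"az needed",t,"tilt z",M[:,2].round(3)," world d",((np.array([x,y,z])-s["ee_pos"])*100).round(1),"q",s["q"].round(2))
E
python3 - <<'E'
from h import *
J=np.array([.546,.052]); a=np.radians(16.3); X=np.array([np.cos(a),np.sin(a)])
cs=[circ(J,.044,.08),circ(J,.037,.08),circ(J,.037,.02),circ(J-.065*X,.003,.106),circ(J+.08*X,.003,.095)]
t=eyes.capture("top"); s=eyes.capture("scene")
o=np.hstack([over(t,"top",260,180,80,80,5,cs),over(s,"scene",255,160,80,80,5,cs)])
cv2.imwrite("pics/c.png",o)
go(.569,-.316,.31,0)
E
```

```text
tool d cm [-63.14 -68.29  -7.87] | now y-angle 75.0 az needed 74.99837295373881 tilt z [-0. -0. -1.]  world d [ 43.3 -82.3   7.9] q [ 1.31  0.13 -0.04  1.41  0.    1.57]
```

View pics/c.png

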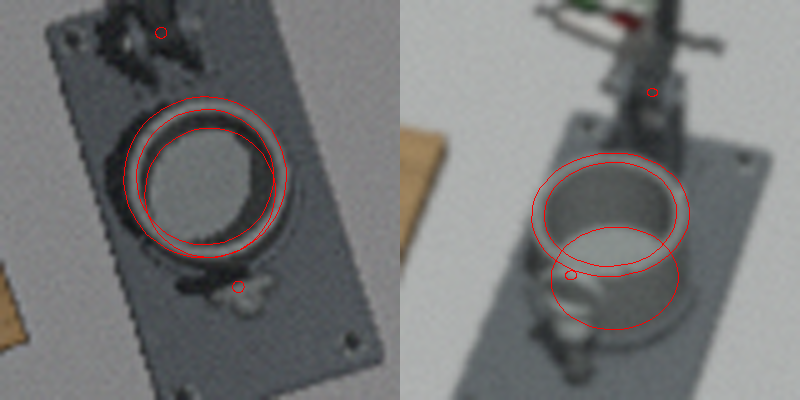

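The overlay fits to within about 2 mm. I'll take the jar axis as (.545,.0505) and the clamp yaw as 16.3°.

```bash
python3 -m creep '[{"az":8.1,"dz":-1.2},{"az":8.1,"dz":-1.2},{"az":8.1,"dz":-1.2},{"az":8.1,"dz":-1.2},{"az":8.1,"dz":-1.2},{"az":8.1,"dz":-1.2},{"az":8.1,"dz":-1.2},{"az":0}]'
python3 -c "
from h import *
go(.569,-.316,.31,18)"
```

```text
tool d cm [-63.14 -68.29  -7.87] | now y-angle 75.0 az needed 56.99837295373881 tilt z [-0. -0. -1.]  world d [ 43.3 -82.3   7.9] q [ 1.31  0.13 -0.04  1.41  0.    1.57]invalid input
```

```bash
python3 -m creep '[{"ax":0,"ay":0,"az":8.1,"dx":0,"dy":0,"dz":-1.2,"fingers":8.5}]'; echo; python3 -m creep '[{"az":8.1,"dz":-1.2}]' 40
```

```text
time_s: 1.95
ee_pos: [0.1357, 0.5064, 0.242]
ee_rot: [-0.0, 0.202, 0.979, -0.001]
force: [0.1, -0.8, -0.2]
grip_width: 0.085
gripper_force: 0.0
invalid input
```

```bash
python3 -m creep '[{"az":8.1,"dz":-1.2,"fingers":8.5}]' 40; echo; python3 -m creep '[{"ax":0,"ay":0,"az":8.1,"dx":0,"dy":0,"dz":-1.2,"fingers":8.5},{"ax":0,"ay":0,"az":8.1,"dx":0,"dy":0,"dz":-1.2,"fingers":8.5},{"ax":0,"ay":0,"az":8.1,"dx":0,"dy":0,"dz":-1.2,"fingers":8.5},{"ax":0,"ay":0,"az":8.1,"dx":0,"dy":0,"dz":-1.2,"fingers":8.5},{"ax":0,"ay":0,"az":8.1,"dx":0,"dy":0,"dz":-1.2,"fingers":8.5}]'
python3 -c "
from h import *
go(.569,-.316,.31,18)"
```

```text
time_s: 2.45
ee_pos: [0.1359, 0.5071, 0.3038]
ee_rot: [-0.0, 0.529, 0.848, 0.0]
force: [1.4, 0.3, -0.7]
grip_width: 0.0848
gripper_force: 0.0
tool d cm [-92.97   2.74  -0.62] | now y-angle 26.1 az needed 8.066360311776961 tilt z [ 0.  0. -1.]  world d [ 43.3 -82.3   0.6] q [ 1.31  0.14  0.13  1.57 -0.    2.42]invalid input
```

All seven keys are needed in each row. Next I'll turn the last 8° and cross over to above the brush.

```bash
python3 -m creep '[{"ax":0,"ay":0,"az":8.1,"dx":0,"dy":0,"dz":-0.6,"fingers":8.5},{"ax":0,"ay":0,"az":0,"dx":-3.6,"dy":0.6,"dz":0,"fingers":8.5},{"ax":0,"ay":0,"az":0,"dx":-4,"dy":0.7,"dz":0,"fingers":8.5},{"ax":0,"ay":0,"az":0,"dx":-4,"dy":0.7,"dz":0,"fingers":8.5},{"ax":0,"ay":0,"az":0,"dx":-4,"dy":0.7,"dz":0,"fingers":8.5},{"ax":0,"ay":0,"az":0,"dx":-4,"dy":0.7,"dz":0,"fingers":8.5},{"ax":0,"ay":0,"az":0,"dx":-4,"dy":0.7,"dz":0,"fingers":8.5},{"ax":0,"ay":0,"az":0,"dx":-4,"dy":0.7,"dz":0,"fingers":8.5},{"ax":0,"ay":0,"az":0,"dx":-4,"dy":0.7,"dz":0,"fingers":8.5},{"ax":0,"ay":0,"az":0,"dx":-4,"dy":0.7,"dz":0,"fingers":8.5},{"ax":0,"ay":0,"az":0,"dx":-4,"dy":0.7,"dz":0,"fingers":8.5},{"ax":0,"ay":0,"az":0,"dx":-4,"dy":0.7,"dz":0,"fingers":8.5},{"ax":0,"ay":0,"az":0,"dx":-4,"dy":0.7,"dz":0,"fingers":8.5},{"ax":0,"ay":0,"az":0,"dx":-4,"dy":0.7,"dz":0,"fingers":8.5},{"ax":0,"ay":0,"az":0,"dx":-4,"dy":0.7,"dz":0,"fingers":8.5},{"ax":0,"ay":0,"az":0,"dx":-4,"dy":0.7,"dz":0,"fingers":8.5},{"ax":0,"ay":0,"az":0,"dx":-4,"dy":0.7,"dz":0,"fingers":8.5},{"ax":0,"ay":0,"az":0,"dx":-4,"dy":0.7,"dz":0,"fingers":8.5},{"ax":0,"ay":0,"az":0,"dx":-3,"dy":0.7,"dz":0,"fingers":8.5},{"ax":0,"ay":0,"az":0,"dx":-1,"dy":0,"dz":0,"fingers":8.5}]'
python3 -c "
from h import *
go(.569,-.316,.31,18)"
```

```text
time_s: 4.45
ee_pos: [0.4805, -0.1358, 0.3083]
ee_rot: [-0.0, 0.587, 0.81, -0.0]
force: [0.4, 0.2, -0.6]
grip_width: 0.085
gripper_force: 0.0
tool d cm [-19.88   2.8   -0.17] | now y-angle 18.2 az needed 0.15107302867610883 tilt z [-0.001 -0.    -1.   ]  world d [  8.9 -18.    0.2] q [-0.28  0.09  0.09  1.57 -0.    0.98]
```

```bash
python3 -m creep '[{"ax":0,"ay":0,"az":0,"dx":-4,"dy":0.6,"dz":0,"fingers":8.5},{"ax":0,"ay":0,"az":0,"dx":-4,"dy":0.6,"dz":0,"fingers":8.5},{"ax":0,"ay":0,"az":0,"dx":-4,"dy":0.6,"dz":0,"fingers":8.5},{"ax":0,"ay":0,"az":0,"dx":-4,"dy":0.6,"dz":0,"fingers":8.5},{"ax":0,"ay":0,"az":0,"dx":-2.5,"dy":0.4,"dz":0,"fingers":8.5},{"ax":0,"ay":0,"az":0,"dx":-1.4,"dy":0,"dz":0,"fingers":8.5},{"ax":0,"ay":0,"az":0,"dx":0,"dy":0,"dz":2,"fingers":8.5},{"ax":0,"ay":0,"az":0,"dx":0,"dy":0,"dz":2,"fingers":8.5},{"ax":0,"ay":0,"az":0,"dx":0,"dy":0,"dz":0,"fingers":8.5}]'
python3 - <<'E'
from h import *
go(.569,-.316,.171,18)
t=eyes.capture("top"); s=eyes.capture("scene")
cs=[[np.r_[.569,-.316,.01],np.r_[.569,-.316,.219]]]
o=np.hstack([over(t,"top",380,150,80,80,5,cs),over(s,"scene",375,200,80,80,5,cs)]);cv2.imwrite("pics/d.png",o)
E
```

```text
time_s: 5.35
ee_pos: [0.5675, -0.3125, 0.2665]
ee_rot: [-0.003, 0.586, 0.811, -0.0]
force: [-0.5, 0.2, -0.3]
grip_width: 0.0848
gripper_force: 0.0
tool d cm [-0.41  0.07  9.55] | now y-angle 18.3 az needed 0.3195636138093789 tilt z [-0.004  0.003 -1.   ]  world d [ 0.2 -0.3 -9.6] q [-0.5   0.38  0.37  1.56  0.    0.75]
```

View pics/d.png

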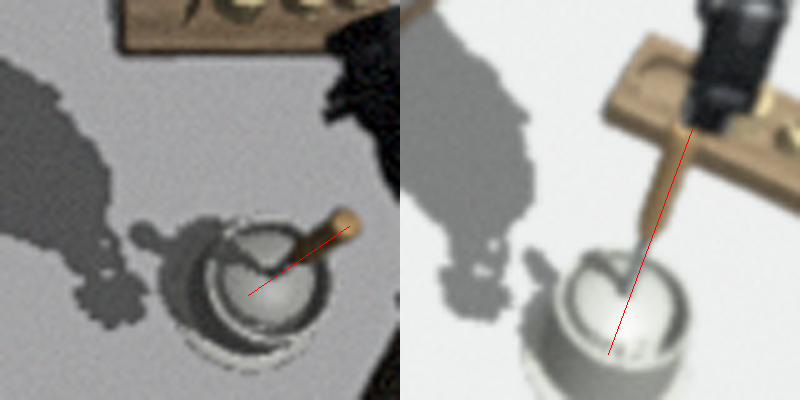

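The brush sits about 2–3 mm left of the line I drew, so I'll take its axis as roughly (.571,-.313). That is within the pads, so I'll go down and grip.

```bash
python3 -m creep '[{"ax":0,"ay":0,"az":0,"dx":-0.1,"dy":0.3,"dz":2,"fingers":8.5},{"ax":0,"ay":0,"az":0,"dx":0,"dy":0,"dz":2,"fingers":8.5},{"ax":0,"ay":0,"az":0,"dx":0,"dy":0,"dz":2,"fingers":8.5},{"ax":0,"ay":0,"az":0,"dx":0,"dy":0,"dz":2,"fingers":8.5},{"ax":0,"ay":0,"az":0,"dx":0,"dy":0,"dz":1.5,"fingers":8.5},{"ax":0,"ay":0,"az":0,"dx":0,"dy":0,"dz":0,"fingers":4},{"ax":0,"ay":0,"az":0,"dx":0,"dy":0,"dz":0,"fingers":4},{"ax":0,"ay":0,"az":0,"dx":0,"dy":0,"dz":0,"fingers":3},{"ax":0,"ay":0,"az":0,"dx":0,"dy":0,"dz":0,"fingers":1},{"ax":0,"ay":0,"az":0,"dx":0,"dy":0,"dz":0,"fingers":1},{"ax":0,"ay":0,"az":0,"dx":0,"dy":0,"dz":0,"fingers":1},{"ax":0,"ay":0,"az":0,"dx":0,"dy":0,"dz":0,"fingers":1},{"ax":0,"ay":0,"az":0,"dx":0,"dy":0,"dz":0,"fingers":1}]' 50
python3 -c "
from h import *
go(.545,.0505,.30,18)"
```

```text
time_s: 6.75
ee_pos: [0.5718, -0.3139, 0.1754]
ee_rot: [0.001, 0.586, 0.811, -0.0]
force: [-0.8, -0.1, 5.7]
grip_width: 0.0136
gripper_force: 49.1
tool d cm [ 35.42   8.9  -12.5 ] | now y-angle 18.3 az needed 0.2908479481444033 tilt z [ 0.001 -0.001 -1.   ]  world d [-2.7 36.4 12.5] q [-0.5   0.37  0.16  1.35 -0.    0.75]
```

Gripped at 13.6 mm. Now I'll lift and carry it above the jar.

```bash
python3 -m creep '[{"ax":0,"ay":0,"az":0,"dx":0,"dy":0,"dz":-1,"fingers":1},{"ax":0,"ay":0,"az":0,"dx":0,"dy":0,"dz":-2,"fingers":1},{"ax":0,"ay":0,"az":0,"dx":0,"dy":0,"dz":-2,"fingers":1},{"ax":0,"ay":0,"az":0,"dx":0,"dy":0,"dz":-2,"fingers":1},{"ax":0,"ay":0,"az":0,"dx":0,"dy":0,"dz":-2,"fingers":1},{"ax":0,"ay":0,"az":0,"dx":0,"dy":0,"dz":-2,"fingers":1},{"ax":0,"ay":0,"az":0,"dx":1,"dy":0.3,"dz":-1.5,"fingers":1},{"ax":0,"ay":0,"az":0,"dx":3,"dy":0.8,"dz":0,"fingers":1},{"ax":0,"ay":0,"az":0,"dx":3.5,"dy":0.9,"dz":0,"fingers":1},{"ax":0,"ay":0,"az":0,"dx":3.5,"dy":0.9,"dz":0,"fingers":1},{"ax":0,"ay":0,"az":0,"dx":3.5,"dy":0.9,"dz":0,"fingers":1},{"ax":0,"ay":0,"az":0,"dx":3.5,"dy":0.9,"dz":0,"fingers":1},{"ax":0,"ay":0,"az":0,"dx":3.5,"dy":0.9,"dz":0,"fingers":1},{"ax":0,"ay":0,"az":0,"dx":3.5,"dy":0.9,"dz":0,"fingers":1},{"ax":0,"ay":0,"az":0,"dx":3.5,"dy":0.9,"dz":0,"fingers":1},{"ax":0,"ay":0,"az":0,"dx":3.5,"dy":0.9,"dz":0,"fingers":1},{"ax":0,"ay":0,"az":0,"dx":2.5,"dy":0.5,"dz":0,"fingers":1},{"ax":0,"ay":0,"az":0,"dx":1,"dy":0.1,"dz":0,"fingers":1},{"ax":0,"ay":0,"az":0,"dx":0,"dy":0,"dz":0,"fingers":1},{"ax":0,"ay":0,"az":0,"dx":0,"dy":0,"dz":0,"fingers":1}]'
python3 - <<'E'
from h import *
go(.545,.0505,.30,18)
e=env.state()["ee_pos"]
t=eyes.capture("top"); s=eyes.capture("scene")
zt=e[2]-.1654
cs=[circ(e[:2],.0255,zt),circ(e[:2],.0255,zt+.057),circ((.545,.0505),.037,.08)]
o=np.hstack([over(t,"top",260,160,80,80,5,cs),over(s,"scene",255,130,80,80,5,cs)]);cv2.imwrite("pics/e.png",o)
E
```

```text
time_s: 8.75
ee_pos: [0.5447, 0.0508, 0.2994]
ee_rot: [0.0, 0.586, 0.811, -0.0]
force: [0.1, 0.1, -0.8]
grip_width: 0.0138
gripper_force: 48.8
tool d cm [-0.04  0.02 -0.06] | now y-angle 18.3 az needed 0.2931000732050819 tilt z [ 0. -0. -1.]  world d [ 0.  -0.   0.1] q [ 0.09  0.18  0.17  1.56 -0.    1.34]
```

View pics/e.png

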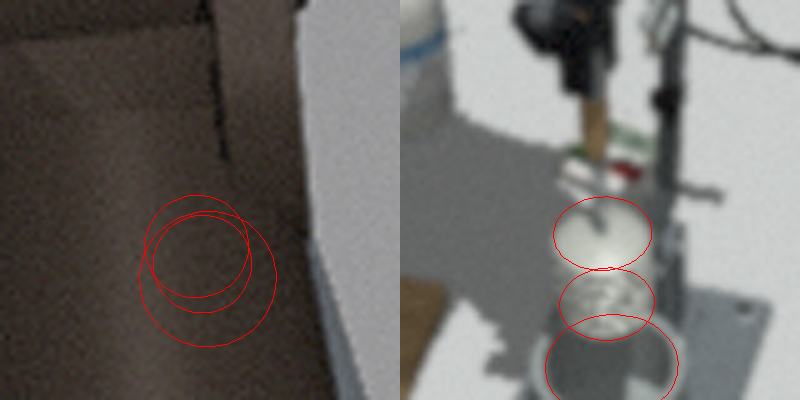

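The head lines up with the scene overlay. First stroke down, watching the force.

```bash
python3 -m creep '[{"ax":0,"ay":0,"az":0,"dx":0,"dy":0,"dz":2,"fingers":1},{"ax":0,"ay":0,"az":0,"dx":0,"dy":0,"dz":2,"fingers":1},{"ax":0,"ay":0,"az":0,"dx":0,"dy":0,"dz":1,"fingers":1},{"ax":0,"ay":0,"az":0,"dx":0,"dy":0,"dz":1,"fingers":1}]'; python3 -m creep '[{"ax":0,"ay":0,"az":0,"dx":0,"dy":0,"dz":1,"fingers":1},{"ax":0,"ay":0,"az":0,"dx":0,"dy":0,"dz":1,"fingers":1},{"ax":0,"ay":0,"az":0,"dx":0,"dy":0,"dz":1,"fingers":1},{"ax":0,"ay":0,"az":0,"dx":0,"dy":0,"dz":1,"fingers":1},{"ax":0,"ay":0,"az":0,"dx":0,"dy":0,"dz":0.9,"fingers":1},{"ax":0,"ay":0,"az":0,"dx":0,"dy":0,"dz":0.2,"fingers":1},{"ax":0,"ay":0,"az":0,"dx":0,"dy":0,"dz":0,"fingers":1}]'
```

```text
time_s: 9.25
ee_pos: [0.5446, 0.0506, 0.2387]
ee_rot: [-0.0, 0.586, 0.81, -0.0]
force: [-0.2, -0.3, -0.8]
grip_width: 0.0139
gripper_force: 48.8
time_s: 9.95
ee_pos: [0.5444, 0.0514, 0.1879]
ee_rot: [-0.0, 0.586, 0.811, -0.0]
force: [0.1, -0.6, -1.0]
grip_width: 0.0136
gripper_force: 48.8
```

```bash
python3 -m creep '[{"ax":0,"ay":0,"az":0,"dx":0,"dy":0,"dz":0.2,"fingers":1},{"ax":0,"ay":0,"az":0,"dx":0,"dy":0,"dz":0,"fingers":1}]';python3 -m creep '[{"ax":0,"ay":0,"az":0,"dx":0,"dy":0,"dz":0.15,"fingers":1},{"ax":0,"ay":0,"az":0,"dx":0,"dy":0,"dz":0,"fingers":1}]'
```

```text
time_s: 10.15
ee_pos: [0.5448, 0.0514, 0.1865]
ee_rot: [0.0, 0.586, 0.811, 0.0]
force: [-0.3, -0.4, -1.1]
grip_width: 0.0136
gripper_force: 48.8
time_s: 10.35
ee_pos: [0.5449, 0.0515, 0.1854]
ee_rot: [0.0, 0.586, 0.811, 0.0]
force: [1.2, -0.0, 2.2]
grip_width: 0.0136
gripper_force: 49.1
```

The tip touches the floor exactly where predicted. Now up past the mouth, down a second time, and up and out.

```bash
python3 -m creep '[{"ax":0,"ay":0,"az":0,"dx":0,"dy":0,"dz":-1,"fingers":1},{"ax":0,"ay":0,"az":0,"dx":0,"dy":0,"dz":-2,"fingers":1},{"ax":0,"ay":0,"az":0,"dx":0,"dy":0,"dz":-2,"fingers":1},{"ax":0,"ay":0,"az":0,"dx":0,"dy":0,"dz":-2,"fingers":1},{"ax":0,"ay":0,"az":0,"dx":0,"dy":0,"dz":-1,"fingers":1},{"ax":0,"ay":0,"az":0,"dx":0,"dy":0,"dz":-1,"fingers":1},{"ax":0,"ay":0,"az":0,"dx":0,"dy":0,"dz":0,"fingers":1},{"ax":0,"ay":0,"az":0,"dx":0,"dy":0,"dz":1,"fingers":1},{"ax":0,"ay":0,"az":0,"dx":0,"dy":0,"dz":2,"fingers":1},{"ax":0,"ay":0,"az":0,"dx":0,"dy":0,"dz":2,"fingers":1},{"ax":0,"ay":0,"az":0,"dx":0,"dy":0,"dz":2,"fingers":1},{"ax":0,"ay":0,"az":0,"dx":0,"dy":0,"dz":1,"fingers":1},{"ax":0,"ay":0,"az":0,"dx":0,"dy":0,"dz":0.8,"fingers":1},{"ax":0,"ay":0,"az":0,"dx":0,"dy":0,"dz":0.2,"fingers":1},{"ax":0,"ay":0,"az":0,"dx":0,"dy":0,"dz":0,"fingers":1}]'
python3 -m creep '[{"ax":0,"ay":0,"az":0,"dx":0,"dy":0,"dz":0.05,"fingers":1},{"ax":0,"ay":0,"az":0,"dx":0,"dy":0,"dz":0,"fingers":1}]'
```

```text
time_s: 11.85
ee_pos: [0.5449, 0.0514, 0.1854]
ee_rot: [0.001, 0.586, 0.811, 0.0]
force: [-0.3, 0.4, 2.5]
grip_width: 0.0139
gripper_force: 49.2
time_s: 12.05
ee_pos: [0.545, 0.0514, 0.1853]
ee_rot: [0.001, 0.586, 0.811, 0.001]
force: [-1.0, -0.6, 4.8]
grip_width: 0.0137
gripper_force: 49.6
```

```bash
python3 -m creep '[{"ax":0,"ay":0,"az":0,"dx":0,"dy":0,"dz":-1.5,"fingers":1},{"ax":0,"ay":0,"az":0,"dx":0,"dy":0,"dz":-2,"fingers":1},{"ax":0,"ay":0,"az":0,"dx":0,"dy":0,"dz":-2,"fingers":1},{"ax":0,"ay":0,"az":0,"dx":0,"dy":0,"dz":-2,"fingers":1},{"ax":0,"ay":0,"az":0,"dx":0,"dy":0,"dz":-2,"fingers":1},{"ax":0,"ay":0,"az":0,"dx":0,"dy":0,"dz":-2,"fingers":1},{"ax":0,"ay":0,"az":0,"dx":-1,"dy":-0.25,"dz":0,"fingers":1},{"ax":0,"ay":0,"az":0,"dx":-3,"dy":-0.75,"dz":0,"fingers":1},{"ax":0,"ay":0,"az":0,"dx":-3.5,"dy":-0.9,"dz":0,"fingers":1},{"ax":0,"ay":0,"az":0,"dx":-3.5,"dy":-0.9,"dz":0,"fingers":1},{"ax":0,"ay":0,"az":0,"dx":-3.5,"dy":-0.9,"dz":0,"fingers":1},{"ax":0,"ay":0,"az":0,"dx":-3.5,"dy":-0.9,"dz":0,"fingers":1},{"ax":0,"ay":0,"az":0,"dx":-3.5,"dy":-0.9,"dz":0,"fingers":1},{"ax":0,"ay":0,"az":0,"dx":-3.5,"dy":-0.9,"dz":0,"fingers":1},{"ax":0,"ay":0,"az":0,"dx":-3.5,"dy":-0.9,"dz":0,"fingers":1},{"ax":0,"ay":0,"az":0,"dx":-3.5,"dy":-0.9,"dz":0,"fingers":1},{"ax":0,"ay":0,"az":0,"dx":-2.5,"dy":-0.6,"dz":0,"fingers":1},{"ax":0,"ay":0,"az":0,"dx":-1.1,"dy":-0.4,"dz":0,"fingers":1},{"ax":0,"ay":0,"az":0,"dx":0,"dy":0,"dz":0,"fingers":1},{"ax":0,"ay":0,"az":0,"dx":0,"dy":0,"dz":0,"fingers":1}]'
python3 - <<'E'
from h import *
go(.570,-.3155,.1754,18)
e=env.state()["ee_pos"]
t=eyes.capture("top"); s=eyes.capture("scene")
zt=e[2]-.1654
cs=[circ(e[:2],.0255,zt),circ(e[:2],.0255,zt+.057),circ((.569,-.3165),.033,.06)]
o=np.hstack([over(t,"top",390,160,80,80,5,cs),over(s,"scene",375,200,80,80,5,cs)]);cv2.imwrite("pics/f.png",o)
E
```

```text
time_s: 14.05
ee_pos: [0.5689, -0.3149, 0.2988]
ee_rot: [-0.0, 0.586, 0.811, 0.0]
force: [-0.1, 0.8, -1.2]
grip_width: 0.0138
gripper_force: 48.9
tool d cm [-0.1   0.09 12.34] | now y-angle 18.3 az needed 0.30285135281425823 tilt z [-0.001  0.001 -1.   ]  world d [  0.1  -0.1 -12.3] q [-0.51  0.4   0.46  1.64  0.    0.75]
```

View pics/f.png

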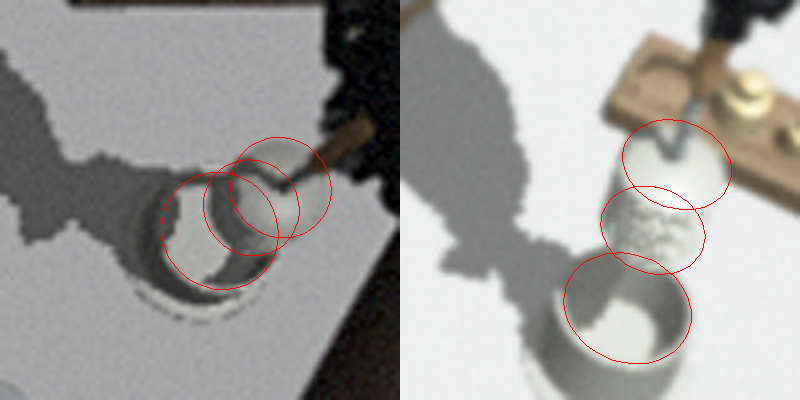

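The head and the pot show the same small offset, so they line up. I'll lower it and release, opening only as far as needed and then retreating straight up.

```bash
python3 -m creep '[{"ax":0,"ay":0,"az":0,"dx":0,"dy":0.1,"dz":2,"fingers":1},{"ax":0,"ay":0,"az":0,"dx":0,"dy":0,"dz":2,"fingers":1},{"ax":0,"ay":0,"az":0,"dx":0,"dy":0,"dz":2,"fingers":1},{"ax":0,"ay":0,"az":0,"dx":0,"dy":0,"dz":1,"fingers":1},{"ax":0,"ay":0,"az":0,"dx":0,"dy":0,"dz":1,"fingers":1}]'; python3 -m creep '[{"ax":0,"ay":0,"az":0,"dx":0,"dy":0,"dz":1,"fingers":1},{"ax":0,"ay":0,"az":0,"dx":0,"dy":0,"dz":1,"fingers":1},{"ax":0,"ay":0,"az":0,"dx":0,"dy":0,"dz":1,"fingers":1},{"ax":0,"ay":0,"az":0,"dx":0,"dy":0,"dz":1,"fingers":1},{"ax":0,"ay":0,"az":0,"dx":0,"dy":0,"dz":0.2,"fingers":1},{"ax":0,"ay":0,"az":0,"dx":0,"dy":0,"dz":0,"fingers":1}]'
```

```text
time_s: 14.65
ee_pos: [0.5701, -0.3141, 0.2192]
ee_rot: [0.0, 0.585, 0.811, 0.0]
force: [0.1, 0.2, -0.3]
grip_width: 0.0137
gripper_force: 48.9
time_s: 15.25
ee_pos: [0.5698, -0.3151, 0.1768]
ee_rot: [-0.0, 0.586, 0.811, -0.0]
force: [-0.1, -0.5, -0.9]
grip_width: 0.0139
gripper_force: 48.9
```

```bash
python3 -m creep '[{"ax":0,"ay":0,"az":0,"dx":0,"dy":0,"dz":0.15,"fingers":1},{"ax":0,"ay":0,"az":0,"dx":0,"dy":0,"dz":0,"fingers":1},{"ax":0,"ay":0,"az":0,"dx":0,"dy":0,"dz":0,"fingers":2},{"ax":0,"ay":0,"az":0,"dx":0,"dy":0,"dz":0,"fingers":3},{"ax":0,"ay":0,"az":0,"dx":0,"dy":0,"dz":0,"fingers":4},{"ax":0,"ay":0,"az":0,"dx":0,"dy":0,"dz":0,"fingers":5},{"ax":0,"ay":0,"az":0,"dx":0,"dy":0,"dz":0,"fingers":6},{"ax":0,"ay":0,"az":0,"dx":0,"dy":0,"dz":0,"fingers":6},{"ax":0,"ay":0,"az":0,"dx":0,"dy":0,"dz":-1,"fingers":6},{"ax":0,"ay":0,"az":0,"dx":0,"dy":0,"dz":-2,"fingers":6},{"ax":0,"ay":0,"az":0,"dx":0,"dy":0,"dz":-2,"fingers":6},{"ax":0,"ay":0,"az":0,"dx":0,"dy":0,"dz":-2,"fingers":6},{"ax":0,"ay":0,"az":0,"dx":0,"dy":0,"dz":-3,"fingers":6},{"ax":0,"ay":0,"az":0,"dx":0,"dy":0,"dz":-2,"fingers":6},{"ax":0,"ay":0,"az":0,"dx":0,"dy":0,"dz":0,"fingers":4.2}]' 30
python3 - <<'E'
from h import *
t=eyes.capture("top"); s=eyes.capture("scene")
cs=[[np.r_[.570,-.315,.219],np.r_[.570,-.315,.01]]]
o=np.hstack([over(t,"top",390,160,80,80,5,cs),over(s,"scene",375,200,80,80,5,cs)]);cv2.imwrite("pics/g.png",o)
go(.4836,.1945,.12,19.8)
E
```

```text
time_s: 16.75
ee_pos: [0.5708, -0.3156, 0.3]
ee_rot: [0.003, 0.586, 0.811, 0.0]
force: [0.7, 0.5, -0.2]
grip_width: 0.047
gripper_force: 0.0
tool d cm [51.14  7.76 17.58] | now y-angle 18.3 az needed -1.4986593884241302 tilt z [ 0.001 -0.001 -1.   ]  world d [ -8.7  51.  -17.6] q [-0.51  0.4   0.46  1.63  0.    0.75]
```

View pics/g.png

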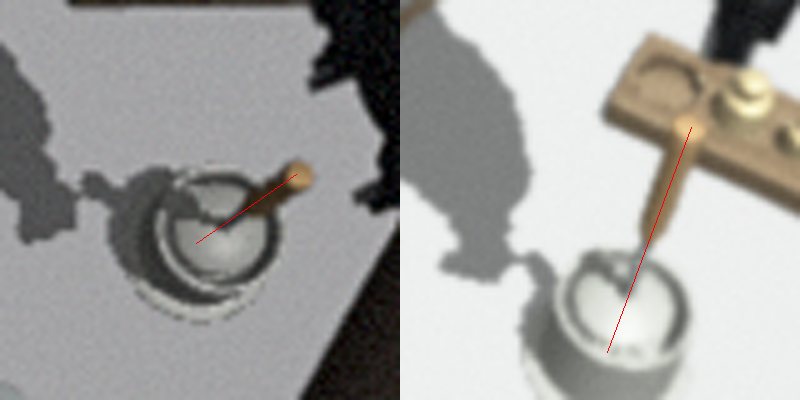

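The brush stands upright in its pot again. Now on to the first ball, front right at (.484,.195).

```bash
python3 -m creep '[{"ax":0,"ay":0,"az":-1.5,"dx":1.6,"dy":0.3,"dz":0,"fingers":4.2},{"ax":0,"ay":0,"az":0,"dx":3.5,"dy":0.4,"dz":0,"fingers":4.2},{"ax":0,"ay":0,"az":0,"dx":4,"dy":0.5,"dz":0,"fingers":4.2},{"ax":0,"ay":0,"az":0,"dx":4,"dy":0.5,"dz":0,"fingers":4.2},{"ax":0,"ay":0,"az":0,"dx":4,"dy":0.5,"dz":0,"fingers":4.2},{"ax":0,"ay":0,"az":0,"dx":4,"dy":0.5,"dz":0,"fingers":4.2},{"ax":0,"ay":0,"az":0,"dx":4,"dy":0.5,"dz":0,"fingers":4.2},{"ax":0,"ay":0,"az":0,"dx":4,"dy":0.5,"dz":0,"fingers":4.2},{"ax":0,"ay":0,"az":0,"dx":4,"dy":0.5,"dz":0,"fingers":4.2},{"ax":0,"ay":0,"az":0,"dx":4,"dy":0.5,"dz":0,"fingers":4.2},{"ax":0,"ay":0,"az":0,"dx":4,"dy":0.5,"dz":0,"fingers":4.2},{"ax":0,"ay":0,"az":0,"dx":4,"dy":0.5,"dz":0,"fingers":4.2},{"ax":0,"ay":0,"az":0,"dx":3.5,"dy":0.5,"dz":2,"fingers":4.2},{"ax":0,"ay":0,"az":0,"dx":2,"dy":0.2,"dz":4,"fingers":4.2},{"ax":0,"ay":0,"az":0,"dx":0.5,"dy":0.1,"dz":4,"fingers":4.2},{"ax":0,"ay":0,"az":0,"dx":0,"dy":0,"dz":4,"fingers":4.2},{"ax":0,"ay":0,"az":0,"dx":0,"dy":0,"dz":3,"fingers":4.2},{"ax":0,"ay":0,"az":0,"dx":0,"dy":0,"dz":0,"fingers":4.2}]'
python3 - <<'E'
from h import *
go(.4836,.1945,.0215,19.8)
E
```

```text
time_s: 18.65
ee_pos: [0.4547, 0.1863, 0.1204]
ee_rot: [-0.003, 0.575, 0.818, -0.004]
force: [0.2, 0.2, 0.3]
grip_width: 0.042
gripper_force: 0.0
tool d cm [-0.21  3.09  9.86] | now y-angle 19.8 az needed 0.021251874633634316 tilt z [-0.009 -0.004 -1.   ]  world d [ 2.9  0.8 -9.9] q [ 0.39  0.09 -0.32  1.17 -0.    1.61]
```

```bash
python3 -m creep '[{"ax":0,"ay":0,"az":0,"dx":-0.2,"dy":2,"dz":0,"fingers":4.2},{"ax":0,"ay":0,"az":0,"dx":0,"dy":1.1,"dz":1,"fingers":4.2},{"ax":0,"ay":0,"az":0,"dx":0,"dy":0,"dz":2,"fingers":4.2},{"ax":0,"ay":0,"az":0,"dx":0,"dy":0,"dz":2,"fingers":4.2},{"ax":0,"ay":0,"az":0,"dx":0,"dy":0,"dz":0,"fingers":4.2},{"ax":0,"ay":0,"az":0,"dx":0,"dy":0,"dz":0,"fingers":4.2}]'
python3 - <<'E'
from h import *
go(.4836,.1945,.0215,19.8)
s=eyes.capture("scene"); t=eyes.capture("top")
cs=[circ(p,.0125,.027) for p in((.5095,.2995),(.5248,.2572),(.4531,.2792),(.4683,.2369),(.4836,.1945))]
o=np.hstack([over(t,"top",200,200,80,80,5,cs),over(s,"scene",190,150,80,80,5,cs)]);cv2.imwrite("pics/i.png",o)
E
```

```text
time_s: 19.25
ee_pos: [0.4884, 0.1963, 0.0762]
ee_rot: [-0.0, 0.575, 0.818, -0.0]
force: [-0.5, 0.7, 1.3]
grip_width: 0.042
gripper_force: 0.0
tool d cm [-0.01 -0.51  5.47] | now y-angle 19.8 az needed -0.010801817021331317 tilt z [-0. -0. -1.]  world d [-0.5 -0.2 -5.5] q [ 0.38  0.17 -0.33  1.07  0.    1.61]
```

View pics/i.png

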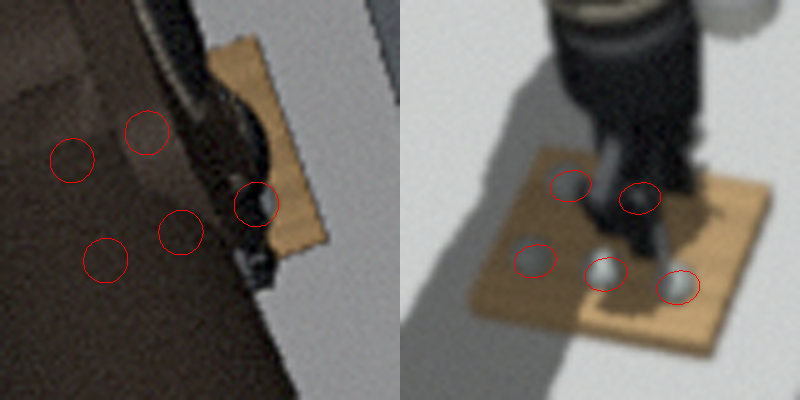

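The ball overlays agree to about 1.5 mm. Going down to grip.

```bash
python3 -m creep '[{"ax":0,"ay":0,"az":0,"dx":0,"dy":-0.5,"dz":1.5,"fingers":4.2},{"ax":0,"ay":0,"az":0,"dx":0,"dy":0,"dz":1.5,"fingers":4.2},{"ax":0,"ay":0,"az":0,"dx":0,"dy":0,"dz":1.5,"fingers":4.2},{"ax":0,"ay":0,"az":0,"dx":0,"dy":0,"dz":1.05,"fingers":4.2},{"ax":0,"ay":0,"az":0,"dx":0,"dy":0,"dz":0,"fingers":4.2},{"ax":0,"ay":0,"az":0,"dx":0,"dy":0,"dz":0,"fingers":2},{"ax":0,"ay":0,"az":0,"dx":0,"dy":0,"dz":0,"fingers":2},{"ax":0,"ay":0,"az":0,"dx":0,"dy":0,"dz":0,"fingers":2},{"ax":0,"ay":0,"az":0,"dx":0,"dy":0,"dz":0,"fingers":2},{"ax":0,"ay":0,"az":0,"dx":0,"dy":0,"dz":0,"fingers":2}]' 40; python3 -c "
from h import *
go(.4836,.1945,.0215,19.8)"
```

```text
time_s: 20.35
ee_pos: [0.4849, 0.1951, 0.0214]
ee_rot: [0.001, 0.575, 0.818, 0.001]
force: [3.3, 1.4, 4.4]
grip_width: 0.0224
gripper_force: 39.4
tool d cm [-0.01 -0.15 -0.01] | now y-angle 19.8 az needed 0.0012066155801448986 tilt z [ 0.003  0.001 -1.   ]  world d [-0.1 -0.1  0. ] q [ 0.38  0.21 -0.42  0.94 -0.    1.61]
```

```bash
python3 -m creep '[{"ax":0,"ay":0,"az":0,"dx":0,"dy":0,"dz":-1,"fingers":2},{"ax":0,"ay":0,"az":0,"dx":0,"dy":0,"dz":-2,"fingers":2},{"ax":0,"ay":0,"az":0,"dx":0,"dy":0,"dz":-3,"fingers":2},{"ax":0,"ay":0,"az":0,"dx":0,"dy":0,"dz":-3,"fingers":2},{"ax":0,"ay":0,"az":0,"dx":-1.5,"dy":0,"dz":-2,"fingers":2},{"ax":0,"ay":0,"az":0,"dx":-3,"dy":0.2,"dz":0,"fingers":2},{"ax":0,"ay":0,"az":0,"dx":-3,"dy":0.2,"dz":0,"fingers":2},{"ax":0,"ay":0,"az":0,"dx":-3,"dy":0.2,"dz":0,"fingers":2},{"ax":0,"ay":0,"az":0,"dx":-3,"dy":0.2,"dz":0,"fingers":2},{"ax":0,"ay":0,"az":0,"dx":-1.5,"dy":0,"dz":0,"fingers":2},{"ax":0,"ay":0,"az":0,"dx":-0.6,"dy":0,"dz":0,"fingers":2},{"ax":0,"ay":0,"az":0,"dx":0,"dy":0,"dz":0,"fingers":2},{"ax":0,"ay":0,"az":0,"dx":0,"dy":0,"dz":0,"fingers":2}]'; python3 - <<'E'
from h import *
go(.545,.0505,.05,19.8)
e=env.state()["ee_pos"]
s=eyes.capture("scene"); t=eyes.capture("top")
cs=[circ(e[:2],.0125,e[2]+.007),circ((.545,.0505),.037,.08)]
o=np.hstack([over(t,"top",260,160,80,80,5,cs),over(s,"scene",255,140,80,80,5,cs)]);cv2.imwrite("pics/j.png",o)
E
```

```text
time_s: 21.65
ee_pos: [0.5434, 0.0513, 0.1302]
ee_rot: [-0.0, 0.575, 0.818, -0.0]
force: [0.7, 0.2, -1.3]
grip_width: 0.0226
gripper_force: 39.3
tool d cm [-0.13  0.13  8.02] | now y-angle 19.8 az needed 0.03260750835053727 tilt z [-0.001  0.    -1.   ]  world d [ 0.2 -0.1 -8. ] q [ 0.09  0.18 -0.19  1.19  0.    1.32]
```

View pics/j.png

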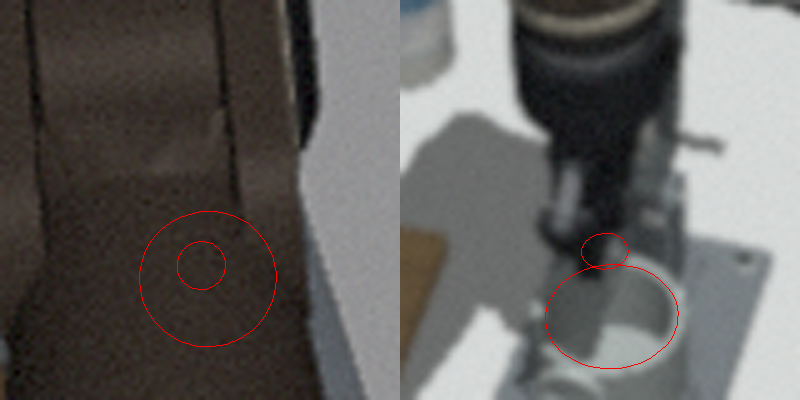

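The ball is held above the mouth (grip 22.6 mm, ring overlay matches). Lowering with a 5 mm offset, then releasing.

```bash
python3 -m creep '[{"ax":0,"ay":0,"az":0,"dx":-0.6,"dy":0.1,"dz":0,"fingers":2},{"ax":0,"ay":0,"az":0,"dx":0,"dy":0,"dz":2,"fingers":2},{"ax":0,"ay":0,"az":0,"dx":0,"dy":0,"dz":2,"fingers":2},{"ax":0,"ay":0,"az":0,"dx":0,"dy":0,"dz":2,"fingers":2},{"ax":0,"ay":0,"az":0,"dx":0,"dy":0,"dz":2,"fingers":2},{"ax":0,"ay":0,"az":0,"dx":0,"dy":0,"dz":0,"fingers":2}]'; python3 -m creep '[{"ax":0,"ay":0,"az":0,"dx":0,"dy":0,"dz":0,"fingers":3},{"ax":0,"ay":0,"az":0,"dx":0,"dy":0,"dz":0,"fingers":3},{"ax":0,"ay":0,"az":0,"dx":0,"dy":0,"dz":0,"fingers":3},{"ax":0,"ay":0,"az":0,"dx":0,"dy":0,"dz":0,"fingers":3},{"ax":0,"ay":0,"az":0,"dx":0,"dy":0,"dz":-1,"fingers":3},{"ax":0,"ay":0,"az":0,"dx":0,"dy":0,"dz":-3,"fingers":3},{"ax":0,"ay":0,"az":0,"dx":0,"dy":0,"dz":-3,"fingers":3},{"ax":0,"ay":0,"az":0,"dx":0,"dy":0,"dz":-2,"fingers":4.2},{"ax":0,"ay":0,"az":0,"dx":0,"dy":0,"dz":0,"fingers":4.2}]'; python3 - <<'E'
from h import *
go(.4683,.2369,.0214,19.8)
E
```

```text
time_s: 22.35
ee_pos: [0.545, 0.0453, 0.0477]
ee_rot: [-0.002, 0.575, 0.818, -0.002]
force: [-0.4, -0.2, -1.4]
grip_width: 0.0224
gripper_force: 39.3
time_s: 23.25
ee_pos: [0.549, 0.0454, 0.1445]
ee_rot: [0.003, 0.575, 0.818, 0.002]
force: [-0.1, -0.3, 0.1]
grip_width: 0.042
gripper_force: 0.0
tool d cm [20.77 -1.18 12.27] | now y-angle 19.8 az needed 0.002660411052488598 tilt z [ 0.006  0.001 -1.   ]  world d [ -8.1  19.2 -12.3] q [ 0.08  0.18 -0.16  1.22 -0.    1.31]
```

```bash
python3 -m creep '[{"ax":0,"ay":0,"az":0,"dx":2,"dy":0,"dz":0,"fingers":4.2},{"ax":0,"ay":0,"az":0,"dx":3.5,"dy":-0.2,"dz":0,"fingers":4.2},{"ax":0,"ay":0,"az":0,"dx":4,"dy":-0.2,"dz":0,"fingers":4.2},{"ax":0,"ay":0,"az":0,"dx":4,"dy":-0.2,"dz":0,"fingers":4.2},{"ax":0,"ay":0,"az":0,"dx":4,"dy":-0.1,"dz":0,"fingers":4.2},{"ax":0,"ay":0,"az":0,"dx":2.2,"dy":0,"dz":1,"fingers":4.2},{"ax":0,"ay":0,"az":0,"dx":0.9,"dy":0,"dz":3,"fingers":4.2},{"ax":0,"ay":0,"az":0,"dx":0,"dy":0,"dz":3,"fingers":4.2},{"ax":0,"ay":0,"az":0,"dx":0,"dy":0,"dz":1.5,"fingers":4.2},{"ax":0,"ay":0,"az":0,"dx":0,"dy":0,"dz":0,"fingers":4.2},{"ax":0,"ay":0,"az":0,"dx":0,"dy":0,"dz":0,"fingers":4.2}]'; python3 - <<'E'
from h import *
go(.4683,.2369,.0214,19.8)
E
```

```text
time_s: 24.35
ee_pos: [0.4704, 0.2366, 0.0553]
ee_rot: [-0.0, 0.575, 0.818, -0.0]
force: [0.5, -0.0, -0.0]
grip_width: 0.0422
gripper_force: 0.0
tool d cm [ 0.1  -0.18  3.39] | now y-angle 19.8 az needed -0.005757368586927214 tilt z [-0.001 -0.    -1.   ]  world d [-0.2  0.  -3.4] q [ 0.47  0.19 -0.36  1.03  0.    1.69]
```

```bash
python3 -m creep '[{"ax":0,"ay":0,"az":0,"dx":0.1,"dy":-0.1,"dz":1.5,"fingers":4.2},{"ax":0,"ay":0,"az":0,"dx":0,"dy":0,"dz":1.2,"fingers":4.2},{"ax":0,"ay":0,"az":0,"dx":0,"dy":0,"dz":0.7,"fingers":4.2},{"ax":0,"ay":0,"az":0,"dx":0,"dy":0,"dz":0,"fingers":4.2},{"ax":0,"ay":0,"az":0,"dx":0,"dy":0,"dz":0,"fingers":2},{"ax":0,"ay":0,"az":0,"dx":0,"dy":0,"dz":0,"fingers":2},{"ax":0,"ay":0,"az":0,"dx":0,"dy":0,"dz":0,"fingers":2},{"ax":0,"ay":0,"az":0,"dx":0,"dy":0,"dz":0,"fingers":2},{"ax":0,"ay":0,"az":0,"dx":0,"dy":0,"dz":0,"fingers":2}]' 40; python3 -m creep '[{"ax":0,"ay":0,"az":0,"dx":0,"dy":0,"dz":-1,"fingers":2},{"ax":0,"ay":0,"az":0,"dx":0,"dy":0,"dz":-2,"fingers":2},{"ax":0,"ay":0,"az":0,"dx":0,"dy":0,"dz":-3,"fingers":2},{"ax":0,"ay":0,"az":0,"dx":0,"dy":0,"dz":-3,"fingers":2},{"ax":0,"ay":0,"az":0,"dx":-1.5,"dy":0,"dz":-2,"fingers":2},{"ax":0,"ay":0,"az":0,"dx":-3,"dy":0.2,"dz":0,"fingers":2},{"ax":0,"ay":0,"az":0,"dx":-3.5,"dy":0.2,"dz":0,"fingers":2},{"ax":0,"ay":0,"az":0,"dx":-3.5,"dy":0.2,"dz":0,"fingers":2},{"ax":0,"ay":0,"az":0,"dx":-3.5,"dy":0.2,"dz":0,"fingers":2},{"ax":0,"ay":0,"az":0,"dx":-3,"dy":0,"dz":0,"fingers":2},{"ax":0,"ay":0,"az":0,"dx":-1.6,"dy":0,"dz":0,"fingers":2},{"ax":0,"ay":0,"az":0,"dx":0,"dy":0,"dz":0,"fingers":2},{"ax":0,"ay":0,"az":0,"dx":0,"dy":0,"dz":0,"fingers":2}]'; python3 -c "
from h import *
go(.545,.0505,.055,19.8)"
```

```text
time_s: 25.25
ee_pos: [0.47, 0.2375, 0.0219]
ee_rot: [0.0, 0.575, 0.818, 0.001]
force: [1.5, 1.1, 1.8]
grip_width: 0.0225
gripper_force: 39.2
time_s: 26.55
ee_pos: [0.5428, 0.0559, 0.1313]
ee_rot: [-0.0, 0.575, 0.818, -0.0]
force: [0.3, -0.5, -0.7]
grip_width: 0.0224
gripper_force: 39.3
tool d cm [-0.59  0.03  7.63] | now y-angle 19.8 az needed -0.01910420199226337 tilt z [-0.001  0.001 -1.   ]  world d [ 0.2 -0.5 -7.6] q [ 0.1   0.18 -0.19  1.2   0.    1.33]
```

```bash
python3 -m creep '[{"ax":0,"ay":0,"az":0,"dx":0,"dy":0,"dz":2,"fingers":2},{"ax":0,"ay":0,"az":0,"dx":0,"dy":0,"dz":2,"fingers":2},{"ax":0,"ay":0,"az":0,"dx":0,"dy":0,"dz":2,"fingers":2},{"ax":0,"ay":0,"az":0,"dx":0,"dy":0,"dz":1.6,"fingers":2},{"ax":0,"ay":0,"az":0,"dx":0,"dy":0,"dz":0,"fingers":2},{"ax":0,"ay":0,"az":0,"dx":0,"dy":0,"dz":0,"fingers":3},{"ax":0,"ay":0,"az":0,"dx":0,"dy":0,"dz":0,"fingers":3},{"ax":0,"ay":0,"az":0,"dx":0,"dy":0,"dz":0,"fingers":3},{"ax":0,"ay":0,"az":0,"dx":0,"dy":0,"dz":0,"fingers":3},{"ax":0,"ay":0,"az":0,"dx":0,"dy":0,"dz":-1,"fingers":3},{"ax":0,"ay":0,"az":0,"dx":0,"dy":0,"dz":-3,"fingers":3},{"ax":0,"ay":0,"az":0,"dx":0,"dy":0,"dz":-3,"fingers":3},{"ax":0,"ay":0,"az":0,"dx":0,"dy":0,"dz":-1.3,"fingers":4.2},{"ax":0,"ay":0,"az":0,"dx":0,"dy":0,"dz":0,"fingers":4.2}]'; python3 -m creep '[{"ax":0,"ay":0,"az":0,"dx":2,"dy":0,"dz":0,"fingers":4.2},{"ax":0,"ay":0,"az":0,"dx":3.5,"dy":-0.2,"dz":0,"fingers":4.2},{"ax":0,"ay":0,"az":0,"dx":4,"dy":-0.2,"dz":0,"fingers":4.2},{"ax":0,"ay":0,"az":0,"dx":4,"dy":-0.2,"dz":0,"fingers":4.2},{"ax":0,"ay":0,"az":0,"dx":4,"dy":-0.2,"dz":0,"fingers":4.2},{"ax":0,"ay":0,"az":0,"dx":3.5,"dy":-0.1,"dz":0,"fingers":4.2},{"ax":0,"ay":0,"az":0,"dx":2,"dy":0,"dz":1,"fingers":4.2},{"ax":0,"ay":0,"az":0,"dx":1,"dy":0,"dz":3,"fingers":4.2},{"ax":0,"ay":0,"az":0,"dx":0,"dy":0,"dz":3,"fingers":4.2},{"ax":0,"ay":0,"az":0,"dx":0,"dy":0,"dz":1.5,"fingers":4.2},{"ax":0,"ay":0,"az":0,"dx":0,"dy":0,"dz":0,"fingers":4.2},{"ax":0,"ay":0,"az":0,"dx":0,"dy":0,"dz":0,"fingers":4.2}]'; python3 - <<'E'
from h import *
go(.4531,.2792,.0214,19.8)
E
```

```text
time_s: 27.95
ee_pos: [0.5447, 0.0557, 0.1408]
ee_rot: [0.002, 0.575, 0.818, 0.002]
force: [0.9, -0.2, -0.4]
grip_width: 0.0423
gripper_force: 0.0
time_s: 29.15
ee_pos: [0.453, 0.278, 0.0526]
ee_rot: [-0.0, 0.575, 0.818, -0.001]
force: [-0.2, 0.4, 0.7]
grip_width: 0.0419
gripper_force: 0.0
tool d cm [0.11 0.06 3.12] | now y-angle 19.8 az needed -0.008278427337714334 tilt z [-0.002 -0.001 -1.   ]  world d [ 0.   0.1 -3.1] q [ 0.55  0.2  -0.35  1.02 -0.    1.78]
```

```bash
python3 -m creep '[{"ax":0,"ay":0,"az":0,"dx":0.1,"dy":0.1,"dz":1.5,"fingers":4.2},{"ax":0,"ay":0,"az":0,"dx":0,"dy":0,"dz":1.2,"fingers":4.2},{"ax":0,"ay":0,"az":0,"dx":0,"dy":0,"dz":0.4,"fingers":4.2},{"ax":0,"ay":0,"az":0,"dx":0,"dy":0,"dz":0,"fingers":4.2},{"ax":0,"ay":0,"az":0,"dx":0,"dy":0,"dz":0,"fingers":2},{"ax":0,"ay":0,"az":0,"dx":0,"dy":0,"dz":0,"fingers":2},{"ax":0,"ay":0,"az":0,"dx":0,"dy":0,"dz":0,"fingers":2},{"ax":0,"ay":0,"az":0,"dx":0,"dy":0,"dz":0,"fingers":2},{"ax":0,"ay":0,"az":0,"dx":0,"dy":0,"dz":0,"fingers":2}]' 40; python3 -m creep '[{"ax":0,"ay":0,"az":0,"dx":0,"dy":0,"dz":-1,"fingers":2},{"ax":0,"ay":0,"az":0,"dx":0,"dy":0,"dz":-2,"fingers":2},{"ax":0,"ay":0,"az":0,"dx":0,"dy":0,"dz":-3,"fingers":2},{"ax":0,"ay":0,"az":0,"dx":0,"dy":0,"dz":-3,"fingers":2},{"ax":0,"ay":0,"az":0,"dx":-1.5,"dy":0,"dz":-2,"fingers":2},{"ax":0,"ay":0,"az":0,"dx":-3,"dy":0.2,"dz":0,"fingers":2},{"ax":0,"ay":0,"az":0,"dx":-3.5,"dy":0.2,"dz":0,"fingers":2},{"ax":0,"ay":0,"az":0,"dx":-3.5,"dy":0.2,"dz":0,"fingers":2},{"ax":0,"ay":0,"az":0,"dx":-3.5,"dy":0.2,"dz":0,"fingers":2},{"ax":0,"ay":0,"az":0,"dx":-3.5,"dy":0.2,"dz":0,"fingers":2},{"ax":0,"ay":0,"az":0,"dx":-3.5,"dy":0,"dz":0,"fingers":2},{"ax":0,"ay":0,"az":0,"dx":-2,"dy":0,"dz":0,"fingers":2},{"ax":0,"ay":0,"az":0,"dx":-0.6,"dy":0,"dz":0,"fingers":2},{"ax":0,"ay":0,"az":0,"dx":0,"dy":0,"dz":0,"fingers":2},{"ax":0,"ay":0,"az":0,"dx":0,"dy":0,"dz":0,"fingers":2}]'; python3 -c "
from h import *
go(.545,.0505,.055,19.8)"
```

```text
time_s: 30.05
ee_pos: [0.4547, 0.2799, 0.0229]
ee_rot: [0.0, 0.575, 0.818, 0.001]
force: [1.3, -0.3, 3.8]
grip_width: 0.0222
gripper_force: 39.2
time_s: 31.55
ee_pos: [0.5464, 0.0522, 0.1323]
ee_rot: [-0.0, 0.575, 0.818, -0.0]
force: [0.1, -0.0, -0.1]
grip_width: 0.0223
gripper_force: 39.3
tool d cm [-0.12 -0.18  7.73] | now y-angle 19.8 az needed 0.02581551506173696 tilt z [-0.001  0.    -1.   ]  world d [-0.1 -0.2 -7.7] q [ 0.1   0.19 -0.18  1.2   0.    1.32]
```

```bash
python3 -m creep '[{"ax":0,"ay":0,"az":0,"dx":-0.1,"dy":0,"dz":2,"fingers":2},{"ax":0,"ay":0,"az":0,"dx":0,"dy":0,"dz":2,"fingers":2},{"ax":0,"ay":0,"az":0,"dx":0,"dy":0,"dz":2,"fingers":2},{"ax":0,"ay":0,"az":0,"dx":0,"dy":0,"dz":1.3,"fingers":2},{"ax":0,"ay":0,"az":0,"dx":0,"dy":0,"dz":0,"fingers":2},{"ax":0,"ay":0,"az":0,"dx":0,"dy":0,"dz":0,"fingers":3},{"ax":0,"ay":0,"az":0,"dx":0,"dy":0,"dz":0,"fingers":3},{"ax":0,"ay":0,"az":0,"dx":0,"dy":0,"dz":0,"fingers":3},{"ax":0,"ay":0,"az":0,"dx":0,"dy":0,"dz":0,"fingers":3},{"ax":0,"ay":0,"az":0,"dx":0,"dy":0,"dz":-1,"fingers":3},{"ax":0,"ay":0,"az":0,"dx":0,"dy":0,"dz":-3,"fingers":3},{"ax":0,"ay":0,"az":0,"dx":0,"dy":0,"dz":-3,"fingers":3},{"ax":0,"ay":0,"az":0,"dx":0,"dy":0,"dz":-0.8,"fingers":4.2},{"ax":0,"ay":0,"az":0,"dx":0,"dy":0,"dz":0,"fingers":4.2}]'; python3 -m creep '[{"ax":0,"ay":0,"az":0,"dx":2,"dy":0.4,"dz":0,"fingers":4.2},{"ax":0,"ay":0,"az":0,"dx":3.5,"dy":0.9,"dz":0,"fingers":4.2},{"ax":0,"ay":0,"az":0,"dx":4,"dy":1.1,"dz":0,"fingers":4.2},{"ax":0,"ay":0,"az":0,"dx":4,"dy":1.1,"dz":0,"fingers":4.2},{"ax":0,"ay":0,"az":0,"dx":3.5,"dy":0.9,"dz":0,"fingers":4.2},{"ax":0,"ay":0,"az":0,"dx":2,"dy":0.5,"dz":1,"fingers":4.2},{"ax":0,"ay":0,"az":0,"dx":1.1,"dy":0.2,"dz":3,"fingers":4.2},{"ax":0,"ay":0,"az":0,"dx":0,"dy":0,"dz":3,"fingers":4.2},{"ax":0,"ay":0,"az":0,"dx":0,"dy":0,"dz":1.3,"fingers":4.2},{"ax":0,"ay":0,"az":0,"dx":0,"dy":0,"dz":0,"fingers":4.2},{"ax":0,"ay":0,"az":0,"dx":0,"dy":0,"dz":0,"fingers":4.2}]'; python3 - <<'E'
from h import *
go(.5248,.2572,.0214,19.8)
s=eyes.capture("scene")
cv2.imwrite("pics/k.png",over(s,"scene",180,140,180,130,4,[]))
E
```

```text
time_s: 32.95
ee_pos: [0.5483, 0.0507, 0.1393]
ee_rot: [0.001, 0.575, 0.818, 0.001]
force: [-0.7, 0.7, -0.2]
grip_width: 0.0418
gripper_force: 0.0
time_s: 34.05
ee_pos: [0.5272, 0.2567, 0.0546]
ee_rot: [-0.0, 0.575, 0.818, -0.0]
force: [0.7, 0.5, 0.2]
grip_width: 0.0416
gripper_force: 0.0
tool d cm [ 0.13 -0.21  3.32] | now y-angle 19.8 az needed -0.030968332277751642 tilt z [-0. -0. -1.]  world d [-0.2  0.  -3.3] q [ 0.45  0.3  -0.22  1.05 -0.    1.68]
```

View pics/k.png

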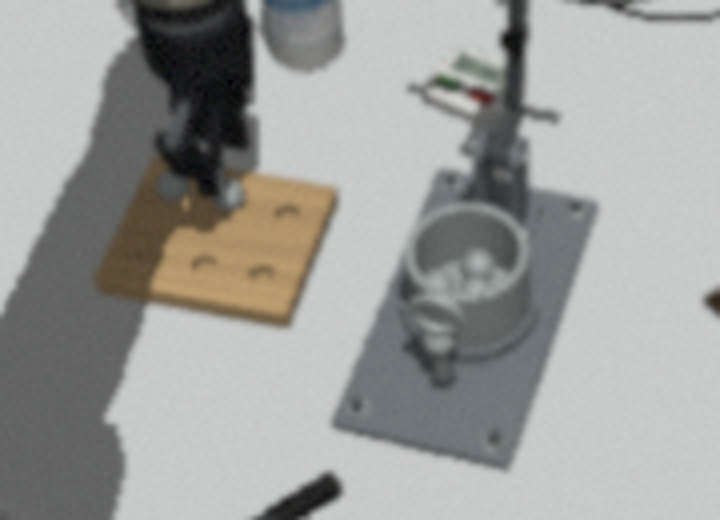

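The picture shows the jar holding three balls and two left on the rack, with the fingers over the back-middle one.

```bash
python3 -m creep '[{"ax":0,"ay":0,"az":0,"dx":0.1,"dy":-0.1,"dz":1.5,"fingers":4.2},{"ax":0,"ay":0,"az":0,"dx":0,"dy":0,"dz":1.2,"fingers":4.2},{"ax":0,"ay":0,"az":0,"dx":0,"dy":0,"dz":0.6,"fingers":4.2},{"ax":0,"ay":0,"az":0,"dx":0,"dy":0,"dz":0,"fingers":4.2},{"ax":0,"ay":0,"az":0,"dx":0,"dy":0,"dz":0,"fingers":2},{"ax":0,"ay":0,"az":0,"dx":0,"dy":0,"dz":0,"fingers":2},{"ax":0,"ay":0,"az":0,"dx":0,"dy":0,"dz":0,"fingers":2},{"ax":0,"ay":0,"az":0,"dx":0,"dy":0,"dz":0,"fingers":2},{"ax":0,"ay":0,"az":0,"dx":0,"dy":0,"dz":0,"fingers":2}]' 40; python3 -m creep '[{"ax":0,"ay":0,"az":0,"dx":0,"dy":0,"dz":-1,"fingers":2},{"ax":0,"ay":0,"az":0,"dx":0,"dy":0,"dz":-2,"fingers":2},{"ax":0,"ay":0,"az":0,"dx":0,"dy":0,"dz":-3,"fingers":2},{"ax":0,"ay":0,"az":0,"dx":0,"dy":0,"dz":-3,"fingers":2},{"ax":0,"ay":0,"az":0,"dx":-1.5,"dy":-0.4,"dz":-2,"fingers":2},{"ax":0,"ay":0,"az":0,"dx":-3,"dy":-0.8,"dz":0,"fingers":2},{"ax":0,"ay":0,"az":0,"dx":-3.5,"dy":-0.9,"dz":0,"fingers":2},{"ax":0,"ay":0,"az":0,"dx":-3.5,"dy":-0.9,"dz":0,"fingers":2},{"ax":0,"ay":0,"az":0,"dx":-3.5,"dy":-0.9,"dz":0,"fingers":2},{"ax":0,"ay":0,"az":0,"dx":-3,"dy":-0.8,"dz":0,"fingers":2},{"ax":0,"ay":0,"az":0,"dx":-1.7,"dy":-0.5,"dz":0,"fingers":2},{"ax":0,"ay":0,"az":0,"dx":0,"dy":0,"dz":0,"fingers":2},{"ax":0,"ay":0,"az":0,"dx":0,"dy":0,"dz":0,"fingers":2}]'; python3 -c "
from h import *
go(.545,.0505,.06,19.8)"
```

```text
time_s: 35.0
ee_pos: [0.5264, 0.2579, 0.0219]
ee_rot: [0.0, 0.575, 0.818, 0.001]
force: [0.5, 0.0, 2.9]
grip_width: 0.022
gripper_force: 39.2
time_s: 36.3
ee_pos: [0.5433, 0.0547, 0.1315]
ee_rot: [-0.0, 0.575, 0.818, 0.0]
force: [-1.0, -0.2, 0.1]
grip_width: 0.0221
gripper_force: 39.3
tool d cm [-0.45  0.02  7.15] | now y-angle 19.8 az needed -0.04855161676589148 tilt z [-0.001  0.    -1.   ]  world d [ 0.2 -0.4 -7.1] q [ 0.1   0.18 -0.19  1.2   0.    1.33]
```

```bash
python3 -m creep '[{"ax":0,"ay":0,"az":0,"dx":0,"dy":0,"dz":2,"fingers":2},{"ax":0,"ay":0,"az":0,"dx":0,"dy":0,"dz":2,"fingers":2},{"ax":0,"ay":0,"az":0,"dx":0,"dy":0,"dz":1.5,"fingers":2},{"ax":0,"ay":0,"az":0,"dx":0,"dy":0,"dz":1.5,"fingers":2},{"ax":0,"ay":0,"az":0,"dx":0,"dy":0,"dz":0,"fingers":2},{"ax":0,"ay":0,"az":0,"dx":0,"dy":0,"dz":0,"fingers":3},{"ax":0,"ay":0,"az":0,"dx":0,"dy":0,"dz":0,"fingers":3},{"ax":0,"ay":0,"az":0,"dx":0,"dy":0,"dz":0,"fingers":3},{"ax":0,"ay":0,"az":0,"dx":0,"dy":0,"dz":0,"fingers":3},{"ax":0,"ay":0,"az":0,"dx":0,"dy":0,"dz":-1,"fingers":3},{"ax":0,"ay":0,"az":0,"dx":0,"dy":0,"dz":-3,"fingers":3},{"ax":0,"ay":0,"az":0,"dx":0,"dy":0,"dz":-3,"fingers":3},{"ax":0,"ay":0,"az":0,"dx":0,"dy":0,"dz":-0.6,"fingers":4.2},{"ax":0,"ay":0,"az":0,"dx":0,"dy":0,"dz":0,"fingers":4.2}]'; python3 -m creep '[{"ax":0,"ay":0,"az":0,"dx":2,"dy":0.4,"dz":0,"fingers":4.2},{"ax":0,"ay":0,"az":0,"dx":3.5,"dy":0.8,"dz":0,"fingers":4.2},{"ax":0,"ay":0,"az":0,"dx":4,"dy":0.8,"dz":0,"fingers":4.2},{"ax":0,"ay":0,"az":0,"dx":4,"dy":0.8,"dz":0,"fingers":4.2},{"ax":0,"ay":0,"az":0,"dx":4,"dy":0.8,"dz":0,"fingers":4.2},{"ax":0,"ay":0,"az":0,"dx":3.5,"dy":0.8,"dz":0,"fingers":4.2},{"ax":0,"ay":0,"az":0,"dx":2,"dy":0.5,"dz":1,"fingers":4.2},{"ax":0,"ay":0,"az":0,"dx":1.3,"dy":0.2,"dz":3,"fingers":4.2},{"ax":0,"ay":0,"az":0,"dx":0,"dy":0,"dz":3,"fingers":4.2},{"ax":0,"ay":0,"az":0,"dx":0,"dy":0,"dz":1.3,"fingers":4.2},{"ax":0,"ay":0,"az":0,"dx":0,"dy":0,"dz":0,"fingers":4.2},{"ax":0,"ay":0,"az":0,"dx":0,"dy":0,"dz":0,"fingers":4.2}]'; python3 - <<'E'
from h import *
go(.5095,.2995,.0214,19.8)
E
```

```text
time_s: 37.7
ee_pos: [0.5446, 0.0547, 0.1393]
ee_rot: [0.001, 0.575, 0.818, 0.001]
force: [-0.3, 0.2, -0.4]
grip_width: 0.0419
gripper_force: 0.0
time_s: 38.9
ee_pos: [0.5095, 0.3002, 0.0547]
ee_rot: [-0.0, 0.575, 0.818, -0.0]
force: [-0.1, 0.2, 0.3]
grip_width: 0.0421
gripper_force: 0.0
tool d cm [-0.07 -0.02  3.33] | now y-angle 19.8 az needed -0.03447773581324043 tilt z [-0. -0. -1.]  world d [ 0.  -0.1 -3.3] q [ 0.53  0.3  -0.21  1.06  0.    1.76]
```

```bash
python3 -m creep '[{"ax":0,"ay":0,"az":0,"dx":-0.1,"dy":0.1,"dz":1.5,"fingers":4.2},{"ax":0,"ay":0,"az":0,"dx":0,"dy":0,"dz":1.2,"fingers":4.2},{"ax":0,"ay":0,"az":0,"dx":0,"dy":0,"dz":0.6,"fingers":4.2},{"ax":0,"ay":0,"az":0,"dx":0,"dy":0,"dz":0,"fingers":4.2},{"ax":0,"ay":0,"az":0,"dx":0,"dy":0,"dz":0,"fingers":2},{"ax":0,"ay":0,"az":0,"dx":0,"dy":0,"dz":0,"fingers":2},{"ax":0,"ay":0,"az":0,"dx":0,"dy":0,"dz":0,"fingers":2},{"ax":0,"ay":0,"az":0,"dx":0,"dy":0,"dz":0,"fingers":2},{"ax":0,"ay":0,"az":0,"dx":0,"dy":0,"dz":0,"fingers":2}]' 40; python3 -m creep '[{"ax":0,"ay":0,"az":0,"dx":0,"dy":0,"dz":-1,"fingers":2},{"ax":0,"ay":0,"az":0,"dx":0,"dy":0,"dz":-2,"fingers":2},{"ax":0,"ay":0,"az":0,"dx":0,"dy":0,"dz":-3,"fingers":2},{"ax":0,"ay":0,"az":0,"dx":0,"dy":0,"dz":-3,"fingers":2},{"ax":0,"ay":0,"az":0,"dx":-1.5,"dy":-0.4,"dz":-2,"fingers":2},{"ax":0,"ay":0,"az":0,"dx":-3,"dy":-0.6,"dz":0,"fingers":2},{"ax":0,"ay":0,"az":0,"dx":-3.5,"dy":-0.7,"dz":0,"fingers":2},{"ax":0,"ay":0,"az":0,"dx":-3.5,"dy":-0.7,"dz":0,"fingers":2},{"ax":0,"ay":0,"az":0,"dx":-3.5,"dy":-0.7,"dz":0,"fingers":2},{"ax":0,"ay":0,"az":0,"dx":-3.5,"dy":-0.7,"dz":0,"fingers":2},{"ax":0,"ay":0,"az":0,"dx":-3.5,"dy":-0.7,"dz":0,"fingers":2},{"ax":0,"ay":0,"az":0,"dx":-2,"dy":-0.5,"dz":0,"fingers":2},{"ax":0,"ay":0,"az":0,"dx":-1,"dy":-0.2,"dz":0,"fingers":2},{"ax":0,"ay":0,"az":0,"dx":0,"dy":0,"dz":0,"fingers":2},{"ax":0,"ay":0,"az":0,"dx":0,"dy":0,"dz":0,"fingers":2}]'; python3 -c "
from h import *
go(.545,.0505,.06,19.8)"
```

```text
time_s: 39.8
ee_pos: [0.5111, 0.3003, 0.022]
ee_rot: [0.0, 0.575, 0.818, 0.001]
force: [1.4, 0.2, 3.4]
grip_width: 0.022
gripper_force: 39.2
time_s: 41.3
ee_pos: [0.5461, 0.0478, 0.1314]
ee_rot: [-0.0, 0.575, 0.818, 0.0]
force: [0.8, 1.2, 0.1]
grip_width: 0.0219
gripper_force: 39.3
tool d cm [ 0.29 -0.01  7.14] | now y-angle 19.8 az needed 0.014830001445929497 tilt z [-0.     0.001 -1.   ]  world d [-0.1  0.3 -7.1] q [ 0.09  0.19 -0.19  1.2   0.    1.31]
```

```bash
python3 -m creep '[{"ax":0,"ay":0,"az":0,"dx":-0.2,"dy":0,"dz":2,"fingers":2},{"ax":0,"ay":0,"az":0,"dx":0,"dy":0,"dz":2,"fingers":2},{"ax":0,"ay":0,"az":0,"dx":0,"dy":0,"dz":1.5,"fingers":2},{"ax":0,"ay":0,"az":0,"dx":0,"dy":0,"dz":1.4,"fingers":2},{"ax":0,"ay":0,"az":0,"dx":0,"dy":0,"dz":0,"fingers":2},{"ax":0,"ay":0,"az":0,"dx":0,"dy":0,"dz":0,"fingers":3},{"ax":0,"ay":0,"az":0,"dx":0,"dy":0,"dz":0,"fingers":3},{"ax":0,"ay":0,"az":0,"dx":0,"dy":0,"dz":0,"fingers":3},{"ax":0,"ay":0,"az":0,"dx":0,"dy":0,"dz":0,"fingers":3},{"ax":0,"ay":0,"az":0,"dx":0,"dy":0,"dz":-1,"fingers":3},{"ax":0,"ay":0,"az":0,"dx":0,"dy":0,"dz":-3,"fingers":3},{"ax":0,"ay":0,"az":0,"dx":0,"dy":0,"dz":-3,"fingers":3},{"ax":0,"ay":0,"az":0,"dx":0,"dy":-2,"dz":-3,"fingers":3},{"ax":0,"ay":0,"az":0,"dx":0,"dy":-4,"dz":0,"fingers":3},{"ax":0,"ay":0,"az":0,"dx":0,"dy":-4,"dz":0,"fingers":3},{"ax":0,"ay":0,"az":0,"dx":0,"dy":-4,"dz":0,"fingers":4.5},{"ax":0,"ay":0,"az":0,"dx":0,"dy":-2,"dz":0,"fingers":4.5},{"ax":0,"ay":0,"az":0,"dx":0,"dy":0,"dz":0,"fingers":4.5},{"ax":0,"ay":0,"az":0,"dx":0,"dy":0,"dz":0,"fingers":4.5}]'; python3 - <<'E'
from h import *
np.set_printoptions(precision=4,suppress=True)
t=eyes.capture("top"); s=eyes.capture("scene")
for c in("top","scene"):
    for uv,f in tip(c,"lid_knob",2): print(c,uv,f,onz(c,uv,.0305))
    for d in nets.masks_of(c,"lid_knob")[:1]:
        (m,_)=cv2.minEnclosingCircle(cv2.findNonZero(d["mask"].astype(np.uint8)));print("mask",d["confidence"],m,onz(c,m,.012))
J=(.545,.0505)
o=np.hstack([over(s,"scene",255,150,80,80,5,[circ(J,.037,.08)]),over(s,"scene",310,240,80,80,5,[circ((.449,-.183),.044,.0145),circ((.449,-.183),.012,.0455)])]);cv2.imwrite("pics/l.png",o)
go(.449,-.183,.2,18)
E
```

```text
time_s: 43.2
ee_pos: [0.3971, -0.009, 0.1633]
ee_rot: [0.001, 0.575, 0.818, 0.001]
force: [0.1, 1.4, 0.0]
grip_width: 0.0449
gripper_force: 0.0
top [403.776 253.6  ] 0.57 [ 0.4395 -0.2327]
top [298.624 215.   ] 0.48 [0.5528 0.0594]
mask 0.81 (402.7763671875, 255.6454620361328) [ 0.4348 -0.233 ]
scene [368.512 287.6  ] 0.76 [ 0.4458 -0.2348]
mask 0.93 (364.0, 294.0) [ 0.4329 -0.2306]
tool d cm [-18.16  -1.03  -3.8 ] | now y-angle 19.8 az needed 1.8303180078617487 tilt z [-0.001  0.    -1.   ]  world d [  5.2 -17.4   3.8] q [-0.02 -0.11 -0.43  1.25  0.    1.2 ]
```

View pics/l.png

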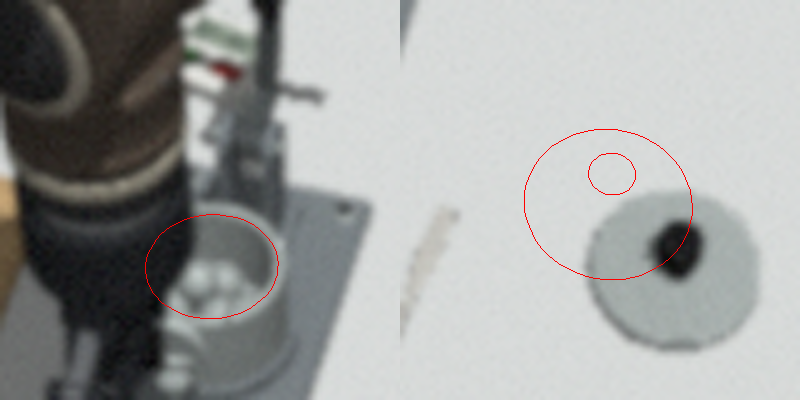

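The lid has been knocked to about (.4365,-.2325), and the jar shows all the balls low in it. I'll move above the lid's new place.

```bash
python3 -m creep '[{"ax":0,"ay":0,"az":0,"dx":-2,"dy":-0.4,"dz":0,"fingers":4.8},{"ax":0,"ay":0,"az":0,"dx":-4,"dy":-0.7,"dz":0,"fingers":4.8},{"ax":0,"ay":0,"az":0,"dx":-4,"dy":-0.7,"dz":0,"fingers":4.8},{"ax":0,"ay":0,"az":0,"dx":-4,"dy":-0.7,"dz":0,"fingers":4.8},{"ax":0,"ay":0,"az":0,"dx":-4,"dy":-0.7,"dz":0,"fingers":4.8},{"ax":0,"ay":0,"az":0,"dx":-3,"dy":-0.5,"dz":1,"fingers":4.8},{"ax":0,"ay":0,"az":0,"dx":-1.4,"dy":-0.2,"dz":3,"fingers":4.8},{"ax":0,"ay":0,"az":0,"dx":0,"dy":0,"dz":3,"fingers":4.8},{"ax":0,"ay":0,"az":0,"dx":0,"dy":0,"dz":2,"fingers":4.8},{"ax":0,"ay":0,"az":0,"dx":0,"dy":0,"dz":0,"fingers":4.8},{"ax":0,"ay":0,"az":0,"dx":0,"dy":0,"dz":0,"fingers":4.8}]'; python3 - <<'E'
from h import *
np.set_printoptions(precision=4,suppress=True)
L=(.4365,-.2325)
go(*L,.019,19.8)
t=eyes.capture("top"); s=eyes.capture("scene")
for c in("top","scene"):
    for uv,f in tip(c,"lid_knob",1): print(c,uv,f,onz(c,uv,.0305))
cs=[circ(L,.044,.0145),circ(L,.012,.0455)]
o=np.hstack([over(t,"top",360,215,80,80,5,cs),over(s,"scene",325,245,80,80,5,cs)]);cv2.imwrite("pics/m.png",o)
E
```

```text
time_s: 44.6
ee_pos: [0.4358, -0.2328, 0.0723]
ee_rot: [-0.001, 0.575, 0.818, -0.0]
force: [-0.4, -1.1, 0.1]
grip_width: 0.0477
gripper_force: 0.0
tool d cm [0.   0.08 5.33] | now y-angle 19.8 az needed 0.014932858604609578 tilt z [-0.001  0.    -1.   ]  world d [ 0.1  0.  -5.3] q [-0.49  0.12 -0.4   1.05  0.    0.73]
top [406.528 253.52 ] 0.57 [ 0.4395 -0.2405]
scene [367.168 288.6  ] 0.84 [ 0.4415 -0.2332]
```

View pics/m.png

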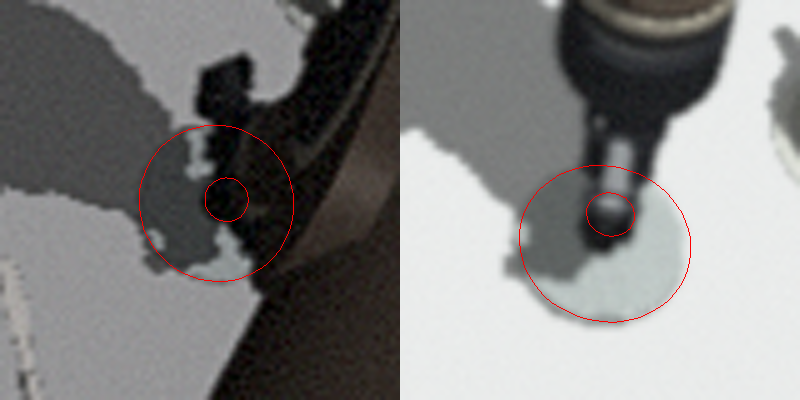

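The overlay fits the disc. To centre the knob in both directions I'll grip lightly, open, turn 90° and grip again.

```bash
python3 -m creep '[{"ax":0,"ay":0,"az":0,"dx":0,"dy":0.1,"dz":2,"fingers":4.8},{"ax":0,"ay":0,"az":0,"dx":0,"dy":0,"dz":2,"fingers":4.8},{"ax":0,"ay":0,"az":0,"dx":0,"dy":0,"dz":1,"fingers":4.8},{"ax":0,"ay":0,"az":0,"dx":0,"dy":0,"dz":0.2,"fingers":4.8},{"ax":0,"ay":0,"az":0,"dx":0,"dy":0,"dz":0,"fingers":4.8},{"ax":0,"ay":0,"az":0,"dx":0,"dy":0,"dz":0,"fingers":3.2},{"ax":0,"ay":0,"az":0,"dx":0,"dy":0,"dz":0,"fingers":2.6},{"ax":0,"ay":0,"az":0,"dx":0,"dy":0,"dz":0,"fingers":2},{"ax":0,"ay":0,"az":0,"dx":0,"dy":0,"dz":0,"fingers":2},{"ax":0,"ay":0,"az":0,"dx":0,"dy":0,"dz":0,"fingers":2},{"ax":0,"ay":0,"az":0,"dx":0,"dy":0,"dz":0,"fingers":2}]' 20; python3 -m creep '[{"ax":0,"ay":0,"az":0,"dx":0,"dy":0,"dz":0,"fingers":4.8},{"ax":0,"ay":0,"az":0,"dx":0,"dy":0,"dz":0,"fingers":4.8},{"ax":0,"ay":0,"az":0,"dx":0,"dy":0,"dz":0,"fingers":4.8},{"ax":0,"ay":0,"az":-8,"dx":0,"dy":0,"dz":-0.5,"fingers":4.8},{"ax":0,"ay":0,"az":-8,"dx":0,"dy":0,"dz":0,"fingers":4.8},{"ax":0,"ay":0,"az":-8,"dx":0,"dy":0,"dz":0,"fingers":4.8},{"ax":0,"ay":0,"az":-8,"dx":0,"dy":0,"dz":0,"fingers":4.8},{"ax":0,"ay":0,"az":-8,"dx":0,"dy":0,"dz":0,"fingers":4.8},{"ax":0,"ay":0,"az":-8,"dx":0,"dy":0,"dz":0,"fingers":4.8},{"ax":0,"ay":0,"az":-8,"dx":0,"dy":0,"dz":0,"fingers":4.8},{"ax":0,"ay":0,"az":-8,"dx":0,"dy":0,"dz":0,"fingers":4.8},{"ax":0,"ay":0,"az":-8,"dx":0,"dy":0,"dz":0,"fingers":4.8},{"ax":0,"ay":0,"az":-8,"dx":0,"dy":0,"dz":0,"fingers":4.8},{"ax":0,"ay":0,"az":-8,"dx":0,"dy":0,"dz":0,"fingers":4.8},{"ax":0,"ay":0,"az":0,"dx":0,"dy":0,"dz":0.5,"fingers":4.8},{"ax":0,"ay":0,"az":0,"dx":0,"dy":0,"dz":0,"fingers":4.8}]';python3 -c "
from h import *
go(.4365,-.2325,.019,109.8)"
```

```text
time_s: 45.9
ee_pos: [0.4371, -0.2329, 0.0212]
ee_rot: [0.001, 0.575, 0.818, 0.0]
force: [-0.5, 0.0, 6.1]
grip_width: 0.0236
gripper_force: 19.7
time_s: 47.5
ee_pos: [0.4361, -0.2323, 0.0194]
ee_rot: [-0.001, -0.153, 0.988, 0.0]
force: [0.3, -1.0, 0.2]
grip_width: 0.048
gripper_force: 0.0
tool d cm [-0.04 -0.03  0.04] | now y-angle 107.6 az needed -2.190229807441085 tilt z [-0.001  0.001 -1.   ]  world d [ 0. -0. -0.] q [-0.49  0.16 -0.48  0.93  0.   -0.8 ]
```

```bash
python3 -m creep '[{"ax":0,"ay":0,"az":0,"dx":0,"dy":0,"dz":-0.25,"fingers":4.8},{"ax":0,"ay":0,"az":0,"dx":0,"dy":0,"dz":0,"fingers":3.2},{"ax":0,"ay":0,"az":0,"dx":0,"dy":0,"dz":0,"fingers":2.6},{"ax":0,"ay":0,"az":0,"dx":0,"dy":0,"dz":0,"fingers":2},{"ax":0,"ay":0,"az":0,"dx":0,"dy":0,"dz":0,"fingers":2},{"ax":0,"ay":0,"az":0,"dx":0,"dy":0,"dz":0,"fingers":2},{"ax":0,"ay":0,"az":0,"dx":0,"dy":0,"dz":0,"fingers":2}]' 60;python3 -c "
from h import *
go(.545,.0505,.12,109.8)"
```

```text
time_s: 48.2
ee_pos: [0.4368, -0.2328, 0.0233]
ee_rot: [0.0, -0.155, 0.988, -0.0]
force: [-1.0, 0.1, 5.5]
grip_width: 0.0215
gripper_force: 58.9
tool d cm [-18.96  23.66  -9.68] | now y-angle 107.8 az needed -2.00927693599688 tilt z [ 0.001 -0.    -1.   ]  world d [10.8 28.3  9.7] q [-0.49  0.16 -0.47  0.94 -0.   -0.8 ]
```

```bash
python3 -m creep '[{"ax":0,"ay":0,"az":0,"dx":0,"dy":0,"dz":-1,"fingers":2},{"ax":0,"ay":0,"az":0,"dx":0,"dy":0,"dz":-2.5,"fingers":2},{"ax":0,"ay":0,"az":0,"dx":0,"dy":0,"dz":-3,"fingers":2},{"ax":0,"ay":0,"az":0,"dx":0,"dy":0,"dz":-3,"fingers":2},{"ax":0,"ay":0,"az":0,"dx":0,"dy":0,"dz":-3,"fingers":2},{"ax":0,"ay":0,"az":0,"dx":-1,"dy":1.2,"dz":-2.5,"fingers":2},{"ax":0,"ay":0,"az":0,"dx":-2,"dy":2.5,"dz":0,"fingers":2},{"ax":0,"ay":0,"az":0,"dx":-2,"dy":2.5,"dz":0,"fingers":2},{"ax":0,"ay":0,"az":0,"dx":-2,"dy":2.5,"dz":0,"fingers":2},{"ax":0,"ay":0,"az":0,"dx":-2,"dy":2.5,"dz":0,"fingers":2},{"ax":0,"ay":0,"az":0,"dx":-2,"dy":2.5,"dz":0,"fingers":2},{"ax":0,"ay":0,"az":0,"dx":-2,"dy":2.5,"dz":0,"fingers":2},{"ax":0,"ay":0,"az":0,"dx":-2,"dy":2.5,"dz":0,"fingers":2},{"ax":0,"ay":0,"az":0,"dx":-2,"dy":2.5,"dz":0,"fingers":2},{"ax":0,"ay":0,"az":0,"dx":-1.5,"dy":2,"dz":0,"fingers":2},{"ax":0,"ay":0,"az":0,"dx":-0.4,"dy":0.5,"dz":0,"fingers":2},{"ax":0,"ay":0,"az":0,"dx":0,"dy":0,"dz":0,"fingers":2},{"ax":0,"ay":0,"az":0,"dx":0,"dy":0,"dz":0,"fingers":2}]';python3 -c "
from h import *
go(.545,.0505,.0963,109.8)
e=env.state()['ee_pos']
eyes.capture('top');eyes.capture('scene')
for c in('scene',):
  for d in nets.masks_of(c,'lid_knob')[:1]:
    m=d['mask'].astype(np.uint8);print(d['confidence'],d['rect'],m.sum())
    q=np.array([proj(c,p) for z in (e[2]-.0233+.007,e[2]-.0233+.0145) for p in circ(e[:2],.044,z)]);print(q.min(0)/[640,400],q.max(0)/[640,400])
for n in('jar_rim',):
  for c in('top','scene'): print(n,c,[(onz(c,u,.08),f) for u,f in tip(c,n)])
"
```

```text
time_s: 50.0
ee_pos: [0.5436, 0.0502, 0.1726]
ee_rot: [-0.0, -0.155, 0.988, -0.0]
force: [-0.6, 0.7, -2.1]
grip_width: 0.0219
gripper_force: 59.1
tool d cm [-0.15 -0.02  7.63] | now y-angle 107.8 az needed -2.014548100207989 tilt z [-0.001 -0.001 -1.   ]  world d [ 0.1  0.  -7.6] q [ 0.09  0.17 -0.11  1.29 -0.   -0.22]
0.61 [0.4361, 0.4217, 0.4823, 0.4902] 607
[0.43538242 0.42733376] [0.48756058 0.49506724]
jar_rim top []
jar_rim scene [(array([0.54787756, 0.04900266]), 0.6)]
```

```bash
python3 -m creep '[{"ax":0,"ay":0,"az":0,"dx":-0.1,"dy":0,"dz":2,"fingers":2},{"ax":0,"ay":0,"az":0,"dx":0,"dy":0,"dz":2,"fingers":2},{"ax":0,"ay":0,"az":0,"dx":0,"dy":0,"dz":1.5,"fingers":2},{"ax":0,"ay":0,"az":0,"dx":0,"dy":0,"dz":1,"fingers":2},{"ax":0,"ay":0,"az":0,"dx":0,"dy":0,"dz":0,"fingers":2},{"ax":0,"ay":0,"az":0,"dx":0,"dy":0,"dz":0,"fingers":2}]';python3 -m creep '[{"ax":0,"ay":0,"az":0,"dx":0,"dy":0,"dz":0.2,"fingers":2},{"ax":0,"ay":0,"az":0,"dx":0,"dy":0,"dz":0.2,"fingers":2},{"ax":0,"ay":0,"az":0,"dx":0,"dy":0,"dz":0.2,"fingers":2},{"ax":0,"ay":0,"az":0,"dx":0,"dy":0,"dz":0,"fingers":2}]'
```

```text
time_s: 50.85
ee_pos: [0.5452, 0.051, 0.1083]
ee_rot: [0.0, -0.155, 0.988, -0.0]
force: [0.2, 1.1, -1.9]
grip_width: 0.0221
gripper_force: 59.1
time_s: 51.25
ee_pos: [0.5449, 0.0512, 0.1017]
ee_rot: [-0.0, -0.155, 0.988, -0.0]
force: [-0.0, -1.1, -3.4]
grip_width: 0.0223
gripper_force: 59.1
```

The spigot is already below the rim with no contact force. Continuing down to seat it.

```bash
python3 -m creep '[{"ax":0,"ay":0,"az":0,"dx":0,"dy":0,"dz":0.2,"fingers":2},{"ax":0,"ay":0,"az":0,"dx":0,"dy":0,"dz":0.2,"fingers":2},{"ax":0,"ay":0,"az":0,"dx":0,"dy":0,"dz":0.1,"fingers":2},{"ax":0,"ay":0,"az":0,"dx":0,"dy":0,"dz":0,"fingers":2}]';python3 -m creep '[{"ax":0,"ay":0,"az":0,"dx":0,"dy":0,"dz":0.1,"fingers":2},{"ax":0,"ay":0,"az":0,"dx":0,"dy":0,"dz":0,"fingers":2},{"ax":0,"ay":0,"az":0,"dx":0,"dy":0,"dz":0,"fingers":2}]'
```

```text
time_s: 51.65
ee_pos: [0.5449, 0.0511, 0.0965]
ee_rot: [-0.0, -0.155, 0.988, 0.0]
force: [0.4, -0.7, -2.4]
grip_width: 0.0217
gripper_force: 59.1
time_s: 51.95
ee_pos: [0.545, 0.0512, 0.0963]
ee_rot: [0.0, -0.155, 0.988, -0.0]
force: [-3.2, -1.0, 2.3]
grip_width: 0.0217
gripper_force: 59.6
```

The lid is home: TCP height .0963 as predicted, with light contact. Releasing and backing off to find the handle.

```bash
python3 -m creep '[{"ax":0,"ay":0,"az":0,"dx":0,"dy":0,"dz":0,"fingers":2.8},{"ax":0,"ay":0,"az":0,"dx":0,"dy":0,"dz":0,"fingers":3.6},{"ax":0,"ay":0,"az":0,"dx":0,"dy":0,"dz":0,"fingers":4.6},{"ax":0,"ay":0,"az":0,"dx":0,"dy":0,"dz":0,"fingers":4.6},{"ax":0,"ay":0,"az":0,"dx":0,"dy":0,"dz":0,"fingers":4.6},{"ax":0,"ay":0,"az":0,"dx":0,"dy":0,"dz":-1,"fingers":4.6},{"ax":0,"ay":0,"az":0,"dx":0,"dy":0,"dz":-3,"fingers":4.6},{"ax":0,"ay":0,"az":0,"dx":0,"dy":0,"dz":-3,"fingers":4.6},{"ax":0,"ay":0,"az":8,"dx":0,"dy":0,"dz":-3,"fingers":4.6},{"ax":0,"ay":0,"az":8,"dx":0,"dy":0,"dz":-3,"fingers":4.6},{"ax":0,"ay":0,"az":8,"dx":0,"dy":0,"dz":-3,"fingers":4.6},{"ax":0,"ay":0,"az":8,"dx":0,"dy":0,"dz":-3,"fingers":4.6},{"ax":0,"ay":0,"az":8,"dx":0,"dy":0,"dz":-2,"fingers":4.6},{"ax":0,"ay":0,"az":8,"dx":0,"dy":0,"dz":0,"fingers":4.6},{"ax":0,"ay":0,"az":8,"dx":0,"dy":0,"dz":0,"fingers":4.6},{"ax":0,"ay":0,"az":8,"dx":0,"dy":0,"dz":0,"fingers":4.6},{"ax":0,"ay":0,"az":8,"dx":0,"dy":0,"dz":0,"fingers":4.6},{"ax":0,"ay":0,"az":8,"dx":0,"dy":0,"dz":0,"fingers":4.6},{"ax":0,"ay":0,"az":8,"dx":0,"dy":0,"dz":0,"fingers":4.6}]';python3 -m creep '[{"ax":0,"ay":0,"az":3.5,"dx":0,"dy":-3,"dz":0,"fingers":4.6},{"ax":0,"ay":0,"az":0,"dx":0,"dy":-4,"dz":0,"fingers":4.6},{"ax":0,"ay":0,"az":0,"dx":0,"dy":-4,"dz":0,"fingers":4.6},{"ax":0,"ay":0,"az":0,"dx":0,"dy":-3,"dz":0,"fingers":4.6},{"ax":0,"ay":0,"az":0,"dx":0,"dy":0,"dz":0,"fingers":4.6}]'
python3 - <<'E'
from h import *
np.set_printoptions(precision=4,suppress=True)
t=eyes.capture('top');s=eyes.capture('scene')
cv2.imwrite("pics/n.png",over(t,"top",230,120,120,100,5,[]))
for n in("handle_left","handle_right","lid_knob"):
  u={}
  for c in("top","scene"):
    for x,f in tip(c,n,1): u[c]=x; print(n,c,x,f,onz(c,x,.26 if n[0]=="h" else .1035))
  if len(u)==2: print(tri(u))
J=np.array([.545,.0505]);a=np.radians(16.3);X=np.array([np.cos(a),np.sin(a)]);Y=np.array([-X[1],X[0]])
for q in(1.62,1.68,1.74,1.8):
    x=.08-.172*np.cos(q)+.035*np.sin(q);z=.095+.172*np.sin(q)+.035*np.cos(q)
    for sg in(1,-1):
        p=np.r_[J+X*x+Y*.042*sg,z]; print(q,sg,p,proj("top",p),proj("scene",p))
for z in(.4,.5,.6): print("shelf",z,onz("top",(300,85),z))
go(.669,.131,.33,16.3)
E
```

```text
time_s: 53.85
ee_pos: [0.5449, 0.0512, 0.3067]
ee_rot: [0.0, 0.577, 0.816, 0.0]
force: [-0.0, -0.6, -0.0]
grip_width: 0.0463
gripper_force: 0.0
time_s: 54.35
ee_pos: [0.4083, 0.0095, 0.3078]
ee_rot: [0.001, 0.6, 0.8, 0.001]
force: [-1.0, -0.5, 0.8]
grip_width: 0.0459
gripper_force: 0.0
handle_left top [258.112 149.   ] 0.89 [0.6778 0.1429]
handle_left scene [294.72 117.72] 0.92 [0.6688 0.1331]
(array([0.683 , 0.1447, 0.2443]), np.float64(0.2979010560770803))
handle_right top [295.616 143.92 ] 0.7 [0.6888 0.054 ]
handle_right scene [322.688 122.6  ] 0.82 [0.6923 0.059 ]
(array([0.686 , 0.0542, 0.2671]), np.float64(0.3395806376484529))
lid_knob top [300.8  218.12] 0.46 [0.5335 0.05  ]
lid_knob scene [296.384 195.68 ] 0.78 [0.5495 0.0538]
(array([0.5331, 0.0463, 0.1244]), np.float64(1.4466261518976467))
1.62 1 [0.6517 0.1255 0.2651] [265.0645 158.9573] [293.3762 120.8272]
1.62 -1 [0.6752 0.0448 0.2651] [299.4118 148.7176] [323.862  126.6889]
1.68 1 [0.6614 0.1283 0.2622] [264.058  155.3261] [294.6098 119.2602]
1.68 -1 [0.685  0.0477 0.2622] [298.2505 145.1457] [324.8792 125.0573]
1.74 1 [0.6709 0.1311 0.2586] [263.1165 151.8764] [295.8116 117.9338]
1.74 -1 [0.6945 0.0505 0.2586] [297.1371 141.7597] [325.8584 123.6689]
1.8 1 [0.6802 0.1338 0.2545] [262.2435 148.6232] [296.9769 116.8482]
1.8 -1 [0.7038 0.0532 0.2545] [296.0765 138.5739] [326.7962 122.5242]
shelf 0.4 [0.774  0.0366]
shelf 0.5 [0.7275 0.032 ]
shelf 0.6 [0.6809 0.0274]
tool d cm [ 4.36 28.06 -2.49] | now y-angle 16.3 az needed 0.021579539674263515 tilt z [-0.001  0.    -1.   ]  world d [25.7 12.1  2.5] q [ 0.03 -0.07 -0.08  1.56  0.    1.31]
```

```bash
python3 - <<'E'
from h import *
np.set_printoptions(precision=3,suppress=True)
t=cv2.imread("pics/top0.png",0);s=cv2.imread("pics/scene0.png",0)
print("top col200",t[40:110:3,200]);
for c in(250,350,400): print("scene col",c,s[0:170:5,c])
# for edge parallel to y: scene pixel(400,r) with top edge rows
for rt in(64,85):
  for (c,r) in((400,90),(400,110),(400,120),(400,130)):
    f=lambda v:np.r_[proj("top",np.r_[v[0],v[1],v[3]])[1]-rt,proj("top",np.r_[v[0],v[1],v[3]])[0]-300,proj("scene",np.r_[v[0],v[2],v[3]])-[c,r]]
    print(rt,c,r,least_squares(f,[.8,0,0,.5]).x)
E
```

```text
top col200 [104 105 105 103 106 109 106 100 103  79  52  50  53  53  48  48 134 130
 130 129 128 129 135  88]
scene col 250 [140 139 140 142 143 130  82  81  81  82  84  86 171 170 170 171 173 172
 175 176 172 173 162  72  39 117 143 113  70  97  96 111 175 175]
scene col 350 [ 94 118 139 141 141 139 140 141 142 143 143 142 108  80  81  82  82  83
  87  47  23  64 167 176 117 172 173 113 175 135 174 174 170 174]
scene col 400 [136 135 135 122 119 141 141 139 140 141 141 141 141 139 143 144  81  85
  81  80  80  81 120 175 173 175 171 176 142 173 174 173 172 174]
64 400 90 [ 0.869  0.041 -0.076  0.31 ]
64 400 110 [ 0.929  0.046 -0.067  0.195]
64 400 120 [ 0.964  0.049 -0.061  0.129]
64 400 130 [ 1.003  0.052 -0.055  0.054]
85 400 90 [ 0.786  0.038 -0.105  0.374]
85 400 110 [ 0.831  0.042 -0.099  0.278]
85 400 120 [ 0.857  0.045 -0.096  0.222]
85 400 130 [ 0.885  0.048 -0.093  0.162]
```

The shelf front is at about x=.83, z .28–.37, so there is room. Going above handle_left (bar angle about 1.74) and down to straddle it.

```bash
python3 -m creep '[{"ax":0,"ay":0,"az":0,"dx":0.6,"dy":2,"dz":-1,"fingers":4.6},{"ax":0,"ay":0,"az":0,"dx":0.6,"dy":4,"dz":-1,"fingers":4.6},{"ax":0,"ay":0,"az":0,"dx":0.6,"dy":4,"dz":-0.5,"fingers":4.6},{"ax":0,"ay":0,"az":0,"dx":0.6,"dy":4,"dz":0,"fingers":4.6},{"ax":0,"ay":0,"az":0,"dx":0.6,"dy":4,"dz":0,"fingers":4.6},{"ax":0,"ay":0,"az":0,"dx":0.6,"dy":4,"dz":0,"fingers":4.6},{"ax":0,"ay":0,"az":0,"dx":0.6,"dy":4,"dz":0,"fingers":4.6},{"ax":0,"ay":0,"az":0,"dx":0.2,"dy":2.3,"dz":0,"fingers":4.6},{"ax":0,"ay":0,"az":0,"dx":0,"dy":0,"dz":0,"fingers":4.6},{"ax":0,"ay":0,"az":0,"dx":0,"dy":0,"dz":0,"fingers":4.6}]';python3 -c "
from h import *
go(.672,.133,.24,16.3)"
```

```text
time_s: 55.75
ee_pos: [0.671, 0.1321, 0.329]
ee_rot: [-0.001, 0.6, 0.8, -0.001]
force: [-0.6, -0.4, 0.7]
grip_width: 0.0461
gripper_force: 0.0
tool d cm [0.05 0.15 8.9 ] | now y-angle 16.3 az needed 0.02533507757718212 tilt z [-0.003 -0.001 -1.   ]  world d [ 0.1  0.1 -8.9] q [ 0.19  0.51  0.7   1.76 -0.    1.48]
```

```bash
python3 -m creep '[{"ax":0,"ay":0,"az":0,"dx":0,"dy":0.1,"dz":2,"fingers":4.6},{"ax":0,"ay":0,"az":0,"dx":0,"dy":0,"dz":2,"fingers":4.6},{"ax":0,"ay":0,"az":0,"dx":0,"dy":0,"dz":1.5,"fingers":4.6},{"ax":0,"ay":0,"az":0,"dx":0,"dy":0,"dz":1,"fingers":4.6},{"ax":0,"ay":0,"az":0,"dx":0,"dy":0,"dz":0,"fingers":4.6}]';python3 -m creep '[{"ax":0,"ay":0,"az":0,"dx":0,"dy":0,"dz":1,"fingers":4.6},{"ax":0,"ay":0,"az":0,"dx":0,"dy":0,"dz":1.3,"fingers":4.6},{"ax":0,"ay":0,"az":0,"dx":0,"dy":0,"dz":0,"fingers":4.6},{"ax":0,"ay":0,"az":0,"dx":0,"dy":0,"dz":0,"fingers":3.2},{"ax":0,"ay":0,"az":0,"dx":0,"dy":0,"dz":0,"fingers":2},{"ax":0,"ay":0,"az":0,"dx":0,"dy":0,"dz":0,"fingers":1},{"ax":0,"ay":0,"az":0,"dx":0,"dy":0,"dz":0,"fingers":1},{"ax":0,"ay":0,"az":0,"dx":0,"dy":0,"dz":0,"fingers":1},{"ax":0,"ay":0,"az":0,"dx":0,"dy":0,"dz":0,"fingers":1}]' 20;python3 -c "
from h import *
go(.672,.133,.24,16.3)"
```

```text
time_s: 56.25
ee_pos: [0.6703, 0.1316, 0.2653]
ee_rot: [-0.0, 0.6, 0.8, -0.001]
force: [0.5, 0.1, -0.9]
grip_width: 0.0458
gripper_force: 0.0
time_s: 57.15
ee_pos: [0.672, 0.1322, 0.2438]
ee_rot: [0.001, 0.6, 0.8, 0.001]
force: [1.7, -0.3, 5.0]
grip_width: 0.0126
gripper_force: 20.8
tool d cm [0.08 0.02 0.38] | now y-angle 16.3 az needed 0.005793019807427413 tilt z [ 0.002  0.    -1.   ]  world d [ 0.   0.1 -0.4] q [0.19 0.45 0.42 1.54 0.   1.48]
```

The handle is gripped, and its position gives bar angle 1.75. I'll work out the arc increments.

```bash
python3 -c "
import numpy as np
q=np.r_[np.arange(1.75,.2,-.1),.2,.15,.1,.05,0,-.03]
x=-17.2*np.cos(q)+3.5*np.sin(q);z=17.2*np.sin(q)+3.5*np.cos(q)
for a in zip(q.round(2)[1:],np.diff(x).round(2),(-np.diff(z)).round(2)):print(*a)
print(x.round(2),z.round(2))"
```

```text
1.65 -1.66 -0.57
1.55 -1.71 -0.4
1.45 -1.74 -0.23
1.35 -1.75 -0.05
1.25 -1.75 0.12
1.15 -1.73 0.3
1.05 -1.69 0.47
0.95 -1.64 0.63
0.85 -1.56 0.79
0.75 -1.48 0.95
0.65 -1.38 1.09
0.55 -1.26 1.22
0.45 -1.13 1.34
0.35 -0.99 1.45
0.25 -0.84 1.54
0.2 -0.36 0.8
0.15 -0.32 0.82
0.1 -0.28 0.83
0.05 -0.24 0.84
0.0 -0.2 0.86
-0.03 -0.1 0.52
[  6.51   4.85   3.14   1.4   -0.35  -2.1   -3.83  -5.52  -7.16  -8.72
 -10.2  -11.57 -12.83 -13.97 -14.96 -15.8  -16.16 -16.48 -16.76 -17.
 -17.2  -17.3 ] [16.3  16.87 17.27 17.5  17.55 17.43 17.13 16.66 16.03 15.23 14.29 13.2
 11.97 10.63  9.19  7.65  6.85  6.03  5.2   4.36  3.5   2.98]
```

```bash
python3 -m creep '[{"ax":0,"ay":0,"az":0,"dx":0,"dy":-0.8,"dz":-0.28,"fingers":1},{"ax":0,"ay":0,"az":0,"dx":0,"dy":-0.86,"dz":-0.29,"fingers":1},{"ax":0,"ay":0,"az":0,"dx":0,"dy":-1.71,"dz":-0.4,"fingers":1},{"ax":0,"ay":0,"az":0,"dx":0,"dy":-1.74,"dz":-0.23,"fingers":1},{"ax":0,"ay":0,"az":0,"dx":0,"dy":-1.75,"dz":-0.05,"fingers":1},{"ax":0,"ay":0,"az":0,"dx":0,"dy":-1.75,"dz":0.12,"fingers":1},{"ax":0,"ay":0,"az":0,"dx":0,"dy":-1.73,"dz":0.3,"fingers":1},{"ax":0,"ay":0,"az":0,"dx":0,"dy":0,"dz":0,"fingers":1}]'; python3 -m creep '[{"ax":0,"ay":0,"az":0,"dx":0,"dy":-1.69,"dz":0.47,"fingers":1},{"ax":0,"ay":0,"az":0,"dx":0,"dy":-1.64,"dz":0.63,"fingers":1},{"ax":0,"ay":0,"az":0,"dx":0,"dy":-1.56,"dz":0.79,"fingers":1},{"ax":0,"ay":0,"az":0,"dx":0,"dy":-1.48,"dz":0.95,"fingers":1},{"ax":0,"ay":0,"az":0,"dx":0,"dy":0,"dz":0,"fingers":1},{"ax":0,"ay":0,"az":0,"dx":0,"dy":0,"dz":0,"fingers":1}]'; python3 -c "
from h import *
h=np.array([.672,.1322]);a=np.radians(16.3)
p=env.state()['ee_pos'];print('dclamp',(p[:2]-h)@[np.cos(a),np.sin(a)],(p[:2]-h)@[-np.sin(a),np.cos(a)],p[2]-.2438,'expected',-.1671,-.0201)"
```

```text
time_s: 57.95
ee_pos: [0.5697, 0.1018, 0.2511]
ee_rot: [-0.0, 0.6, 0.8, -0.001]
force: [-0.9, -2.7, 3.3]
grip_width: 0.0122
gripper_force: 21.2
time_s: 58.55
ee_pos: [0.5105, 0.0844, 0.2225]
ee_rot: [-0.0, 0.6, 0.8, -0.001]
force: [-2.1, -5.9, 0.9]
grip_width: 0.0119
gripper_force: 20.9
dclamp -0.16838032448275034 -0.000526122656838067 -0.021293784763661366 expected -0.1671 -0.0201
```

```bash
python3 -m creep '[{"ax":0,"ay":0,"az":0,"dx":0,"dy":-1.38,"dz":1.09,"fingers":1},{"ax":0,"ay":0,"az":0,"dx":0,"dy":-1.26,"dz":1.22,"fingers":1},{"ax":0,"ay":0,"az":0,"dx":0,"dy":-1.13,"dz":1.34,"fingers":1},{"ax":0,"ay":0,"az":0,"dx":0,"dy":-0.99,"dz":1.45,"fingers":1},{"ax":0,"ay":0,"az":0,"dx":0,"dy":-0.84,"dz":1.54,"fingers":1},{"ax":0,"ay":0,"az":0,"dx":0,"dy":0,"dz":0,"fingers":1},{"ax":0,"ay":0,"az":0,"dx":0,"dy":0,"dz":0,"fingers":1}]' 45; python3 -m creep '[{"ax":0,"ay":0,"az":0,"dx":0,"dy":-0.36,"dz":0.8,"fingers":1},{"ax":0,"ay":0,"az":0,"dx":0,"dy":-0.32,"dz":0.82,"fingers":1},{"ax":0,"ay":0,"az":0,"dx":0,"dy":0,"dz":0,"fingers":1}]' ;python3 -m creep '[{"ax":0,"ay":0,"az":0,"dx":0,"dy":-0.28,"dz":0.83,"fingers":1},{"ax":0,"ay":0,"az":0,"dx":0,"dy":-0.12,"dz":0.42,"fingers":1},{"ax":0,"ay":0,"az":0,"dx":0,"dy":0,"dz":0,"fingers":1}]' ; python3 -c "
from h import *
h=np.array([.672,.1322]);a=np.radians(16.3)
p=env.state()['ee_pos'];print('dclamp',(p[:2]-h)@[np.cos(a),np.sin(a)],(p[:2]-h)@[-np.sin(a),np.cos(a)],p[2]-.2438,'expected q=.075',-.2339,-.1152)"
```

```text
time_s: 59.25
ee_pos: [0.4581, 0.0694, 0.1561]
ee_rot: [0.0, 0.6, 0.8, -0.0]
force: [3.0, -3.5, -3.8]
grip_width: 0.0114
gripper_force: 44.6
time_s: 59.55
ee_pos: [0.4519, 0.0676, 0.1399]
ee_rot: [0.001, 0.6, 0.8, 0.001]
force: [5.5, -4.0, -0.5]
grip_width: 0.0111
gripper_force: 45.3
time_s: 59.85
ee_pos: [0.4482, 0.0665, 0.1276]
ee_rot: [0.001, 0.6, 0.8, 0.001]
force: [5.5, -3.8, -2.3]
grip_width: 0.011
gripper_force: 45.6
dclamp -0.23325553460173537 -0.0002753171535165716 -0.1162423784785949 expected q=.075 -0.2339 -0.1152
```

```bash
cat > bar.py <<'E'
from h import *
np.set_printoptions(precision=4,suppress=True)
eyes.capture('top');eyes.capture('scene')
J=np.array([.545,.0505]);a=np.radians(16.3);X=np.array([np.cos(a),np.sin(a)]);Y=np.array([-X[1],X[0]])
for n in("handle_right","handle_left","hook_throat","snap_gate"):
  for c in("top","scene"):
    for x,f in tip(c,n,1): print(n,c,x,f)
for q in(0,.1,.2,.3):
    x=.08-.172*np.cos(q)+.035*np.sin(q);z=.095+.172*np.sin(q)+.035*np.cos(q)
    xt=.08-.145*np.cos(q)+.011*np.sin(q);zt=.095+.145*np.sin(q)+.011*np.cos(q)
    for l,p in(("R",np.r_[J+X*x-Y*.042,z]),("L",np.r_[J+X*x+Y*.042,z]),("throat",np.r_[J+X*xt,zt])): print(q,l,proj("top",p),proj("scene",p))
E
python3 bar.py
```

```text
handle_right top [327.488 244.08 ] 0.71
handle_right scene [299.072 216.2  ] 0.62
handle_left top [445.632 197.   ] 0.38
handle_left scene [268.8 210.8] 0.55
hook_throat top [304.576 239.   ] 0.68
hook_throat scene [286.912 215.08 ] 0.65Traceback (most recent call last):
  File "bar.py", line 7, in <module>
    for x,f in tip(c,n,1): print(n,c,x,f)
               ~~~^^^^^^^
  File "h.py", line 12, in tip
    return [(np.array(d["at"])*[640,400],round(d["confidence"],2)) for d in nets.tip_of(c,n)[:k]]
                                                                            ~~~~~~~~~~~^^^^^
ValueError: it knows: balance_brush, ball, ball_rack, bar_hinge, beaker, brush_grip, brush_tip, eye_ring, handle_left, handle_right, hook_throat, jar_floor, jar_rim, lab_timer, lid_knob, lid_seat, pot_floor
```

```bash
sed -i 's/,"snap_gate"//' bar.py; python3 bar.py
```

```text
handle_right top [326.016 241.2  ] 0.6
handle_right scene [300.48 215.  ] 0.8
handle_left top [232.704 234.4  ] 0.24
handle_left scene [265.216 213.6  ] 0.81
hook_throat top [308.224 237.4  ] 0.53
hook_throat scene [287.104 214.52 ] 0.65
0 R [326.0822 241.4224] [300.6052 221.2122]
0 L [294.7008 251.0924] [269.6639 213.8726]
0 throat [307.6473 237.1225] [288.8622 214.9697]
0.1 R [325.6339 239.1894] [300.9111 215.9352]
0.1 L [293.8008 248.9911] [269.662 208.598]
0.1 throat [307.2678 235.9103] [288.79   211.1641]
0.2 R [324.9721 236.272 ] [301.4312 210.164 ]
0.2 L [292.696  246.2001] [269.9073 202.8466]
0.2 throat [306.7203 234.1468] [288.8969 206.9295]
0.3 R [324.096  232.6778] [302.1639 203.9683]
0.3 L [291.3917 242.725 ] [270.4031 196.6882]
0.3 throat [306.0054 231.8326] [289.1862 202.3111]
```

The bar is following, at about 0.08 rad. Pressing fully home.

```bash
python3 -m creep '[{"ax":0,"ay":0,"az":0,"dx":0,"dy":-0.12,"dz":0.42,"fingers":1},{"ax":0,"ay":0,"az":0,"dx":0,"dy":-0.1,"dz":0.43,"fingers":1},{"ax":0,"ay":0,"az":0,"dx":0,"dy":-0.1,"dz":0.43,"fingers":1},{"ax":0,"ay":0,"az":0,"dx":0,"dy":0,"dz":0,"fingers":1}]' 60; python3 -m creep '[{"ax":0,"ay":0,"az":0,"dx":0,"dy":0,"dz":0.2,"fingers":1},{"ax":0,"ay":0,"az":0,"dx":0,"dy":0,"dz":0,"fingers":1}]';python3 -m creep '[{"ax":0,"ay":0,"az":0,"dx":0,"dy":0,"dz":0.2,"fingers":1},{"ax":0,"ay":0,"az":0,"dx":0,"dy":0,"dz":0,"fingers":1}]'; python3 bar.py | head -6
```

```text
time_s: 61.05
ee_pos: [0.4452, 0.0657, 0.1149]
ee_rot: [0.001, 0.6, 0.8, 0.001]
force: [6.4, -3.5, 0.4]
grip_width: 0.0115
gripper_force: 51.4
time_s: 61.25
ee_pos: [0.4452, 0.0657, 0.1147]
ee_rot: [0.001, 0.6, 0.8, 0.001]
force: [0.3, -3.8, 14.9]
grip_width: 0.0112
gripper_force: 52.9
time_s: 61.45
ee_pos: [0.4453, 0.0658, 0.1145]
ee_rot: [0.002, 0.6, 0.8, 0.002]
force: [-4.7, -4.3, 28.2]
grip_width: 0.0113
gripper_force: 54.4
handle_right top [301.632 213.   ] 0.55
handle_left top [298.368 215.08 ] 0.62
handle_left scene [270.016 215.8  ] 0.84
hook_throat top [307.776 240.32 ] 0.72
hook_throat scene [287.808 212.6  ] 0.9
0 R [326.0822 241.4224] [300.6052 221.2122]
```

It hits a hard stop at the expected height (angle about 0, 28 N). Easing off, opening and retreating straight up, then checking the bar, lid and balls.

```bash
python3 -m creep '[{"ax":0,"ay":0,"az":0,"dx":0,"dy":0,"dz":-0.3,"fingers":1},{"ax":0,"ay":0,"az":0,"dx":0,"dy":0,"dz":0,"fingers":2},{"ax":0,"ay":0,"az":0,"dx":0,"dy":0,"dz":0,"fingers":3.4},{"ax":0,"ay":0,"az":0,"dx":0,"dy":0,"dz":0,"fingers":3.4},{"ax":0,"ay":0,"az":0,"dx":0,"dy":0,"dz":0,"fingers":3.4},{"ax":0,"ay":0,"az":0,"dx":0,"dy":0,"dz":-1,"fingers":3.4},{"ax":0,"ay":0,"az":0,"dx":0,"dy":0,"dz":-2,"fingers":3.4},{"ax":0,"ay":0,"az":0,"dx":0,"dy":0,"dz":-3,"fingers":3.4},{"ax":0,"ay":0,"az":0,"dx":0,"dy":0,"dz":-3,"fingers":3.4},{"ax":0,"ay":0,"az":0,"dx":0,"dy":0,"dz":-3,"fingers":3.4},{"ax":0,"ay":0,"az":0,"dx":0,"dy":-4,"dz":-1,"fingers":3.4},{"ax":0,"ay":0,"az":0,"dx":0,"dy":-4,"dz":0,"fingers":3.4},{"ax":0,"ay":0,"az":0,"dx":0,"dy":-4,"dz":0,"fingers":3.4},{"ax":0,"ay":0,"az":0,"dx":0,"dy":-4,"dz":0,"fingers":3.4},{"ax":0,"ay":0,"az":0,"dx":0,"dy":0,"dz":0,"fingers":3.4},{"ax":0,"ay":0,"az":0,"dx":0,"dy":0,"dz":0,"fingers":3.4}]'; python3 bar.py | head -10; python3 -c "
from h import *
for c in('top','scene'):
  print(c,[(d['confidence'],np.round(d['rect'],3)) for d in nets.spot_in(c,'lid_knob')[:2]])
  print([(x,f,onz(c,x,.19)) for x,f in tip(c,'brush_grip')], tip(c,'ball_0',4))"
```

```text
time_s: 63.45
ee_pos: [0.2902, 0.0206, 0.2447]
ee_rot: [0.001, 0.6, 0.8, 0.001]
force: [0.2, 0.2, -0.4]
grip_width: 0.034
gripper_force: 0.0
handle_right top [325.12 242.6 ] 0.94
handle_right scene [299.008 220.   ] 0.72
handle_left top [293.376 250.48 ] 0.74
handle_left scene [271.808 216.2  ] 0.77
hook_throat top [306.624 240.   ] 0.86
hook_throat scene [285.376 214.52 ] 0.68
0 R [326.0822 241.4224] [300.6052 221.2122]
0 L [294.7008 251.0924] [269.6639 213.8726]
0 throat [307.6473 237.1225] [288.8622 214.9697]
0.1 R [325.6339 239.1894] [300.9111 215.9352]
top [(0.67, array([0.445, 0.496, 0.497, 0.573]))]
[(array([443.328, 201.28 ]), 0.76, array([ 0.55788036, -0.30856763]))] []
scene [(0.97, array([0.439, 0.471, 0.487, 0.529])), (0.41, array([0.411, 0.428, 0.516, 0.645]))]
[(array([431.296, 231.2  ]), 0.71, array([ 0.57369633, -0.31676768]))] [(array([374.016, 204.6  ]), 0.28)]
```

The bar reads fully down and stays there after release. The lid is under it, no balls remain on the rack, and the brush is upright in its pot.

```bash
python3 -c "
from station import env
print(env.close_job())"
```

```text
the job is handed in; nothing more can be done
None
```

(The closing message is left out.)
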